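# Snap the open pipe clip shut with the pliers

## Task

One of the two clips on the thick copper pipe is still open. Take the small spring pliers out of the wooden tool block, push the open jaws right down over the clip's two ears, squeeze until the clip clicks shut and no harder, and stand the pliers back in their pocket in the block; close the clip with the pliers only, do not crush it, and leave everything else where it lies.

Things in the scene. Friction and masses are not known exactly. Their poses are not given: they have to be found in the camera images.
- pliers: Small spring pliers, 127 mm long, 0.18 kg, bare steel jaws, black rubber handles, standing nose down in a wooden block. Origin: centre of the pivot pin. z runs up from the pivot midway between the handles, x is the direction in which jaws and handles open and close, y is the pin's axis. Both halves swing alike, so these axes stay in the middle
- pliers_grip (a point): Point midway between the handles, 60 mm above the pivot, where to hold them; axes as the pliers. Rubber grips, 12 mm wide (y), 9 mm thick, 26 to 82 mm above the pivot; left alone they are 64 mm over their backs here, 69 mm at the top. A spring pushes each out with 4 N when open, 8 N at 40 mm; closing the clip takes some 20 N on each. Held at 57 to 60 mm they do not slip and the jaws stay wide
- pliers_nose (a point): Point midway between the jaw tips, 45 mm below the pivot; axes as the pliers. Jaws 10 mm wide (y). Inside gap of the tips: 31 mm left alone (44 mm over the jaws' backs), about 26 mm with the handles held at 58 mm, 12 mm with the handles at 40 mm; closing to 12 mm the tips sink 2 mm farther from the pivot
- pliers_handle (a joint): How far each half of the pliers is squeezed: 0 open as the spring leaves them, 0.05 with the handles held at 58 mm, 0.21 with the tips 12 mm apart, 0.29 rad at the end of travel
- clip: Open pipe clip of grey nylon round the thick (22 mm) copper pipe. Origin: centre of its foot's underside; y runs along the pipe, x across it (its ears close along x), z up. In its fixed U saddle two halves hinge below the pipe, each ending in an upright ear, 12 mm wide (y), tip 56 mm above the origin. Ears over their backs: open 24 mm at the tips, shut 12 mm
- clip_seat (a point): Point midway between the ears at the height of the saddle's two fixed ledges (37 mm above the clip's origin, 19 mm below the ear tips; ledges 11 to 20 mm out along x on either side, 14 mm wide); axes as the clip. With the jaws open and fully down astride the ears the tips rest on the ledges, nose within 2 mm of this point
- clip_ear (a joint): Closing angle of each half: 0 open, 0.13 rad clicked shut. Resistance grows to about 20 N on each ear near 0.08; by 0.10 a tongue snaps over a ridge: the ears jump shut and stay, the jaws go slack. The clip is crushed above 60 N of contact in all, pressing down included. The tips sink while closing: yield upwards, staying within a few mm of the ledges; leaning on the ledges jams the jaws
- clip_shut: The other clip on the thick pipe, the same but already shut (ears together). Origin: centre of its foot's underside
- frame: Pipe run bolted to the bench: two 41 x 21 mm steel strut rungs, 170 mm long, 160 mm apart, carrying a 22 mm and a 10 mm copper pipe. Origin: bench level, middle between the rungs; y runs along the pipes. Thick pipe's axis at x = -30 mm, 43 mm above the bench, thin pipe's at x = +45 mm. Each rung has a clip on either pipe; it does not move
- block: Wooden tool block, 84 x 130 x 45 mm, fixed to the bench; a thin steel centre punch (top 101 mm above the bench) stands in it, 45 mm to the +y side of the pliers. Origin: centre of its underside. When the pliers stand in it, their pivot is 53 mm above this origin and their axes agree with the block's (or half a turn round)
- block_pocket (a point): Centre of the mouth of the pliers' pocket, at the block's top, 45 mm above the bench. The pocket is 50 mm along the block's x, 17 mm along its y, 37 mm deep with a flat floor
- elbow: Bystander: copper pipe elbow lying on the robot's side of the thick pipe
- flare_nut: Bystander: brass flare nut, 28 mm across, 24 mm high, standing between the pipes
- marker: Bystander: black marker pen, 140 mm long, lying beyond the pipes
- tube_cutter: Bystander: aluminium tube cutter lying on the bench, 110 mm long
- tape_measure: Bystander: black tape measure, 70 mm
- spray: Bystander: clear plastic bottle, 160 mm high
- screwdriver: Bystander: black screwdriver lying on the bench, 190 mm long

How it is judged:
On the way, in this order (a step that is already met when the one before it is completed fails the run):
1. the open jaws are right down astride the ears of the still open clip (nose within 7 mm of the height of the ledges, centred on the clip within 7 mm) (x of pliers_nose in the frame of clip_seat between -0.007 and 0.007 m and y of pliers_nose in the frame of clip_seat between -0.007 and 0.007 m and z of pliers_nose in the frame of clip_seat below 0.007 m and value of joint clip_ear below 0.03 rad and angle between the x axis of pliers and the x axis of clip, either way round below 0.3 rad), for 0.2 s.
2. the clip has clicked shut (ears within 0.013 rad of fully closed) (value of joint clip_ear above 0.117 rad), for 0.2 s.
At the end, for the whole second after the job is handed in: The clip is clicked shut (ear joint above 0.117 rad) and the pliers stand at rest, released, upright within 0.2 rad, in their pocket: pivot within 8 mm of the pocket's centre line and 46 to 60 mm above the block's underside (value of joint clip_ear above 0.117 rad and x of pliers in the frame of block between -0.008 and 0.008 m and y of pliers in the frame of block between -0.008 and 0.008 m and z of pliers in the frame of block between 0.046 and 0.06 m and angle between pliers's own z axis and vertical below 0.2 rad and linear speed of pliers below 0.02 m/s); the robot touches nothing.
It fails at once if the clip is crushed: more than 60 N in all between the pliers and the clip (contact force between pliers and clip above 60 N).
It fails at once if the clip is touched with the fingers or the arm instead of the pliers (contact force between any of the fingers, the arm and clip above 1 N).
It fails at once if a bystander is moved by more than 30 mm (distance of any of elbow, flare_nut, marker, tube_cutter, tape_measure, spray, screwdriver from where it was at the start of the episode above 0.03 m).
It also fails if it takes over 64 s, if anything falls off the work surface, if the arm or the gripper's body presses on something with over 40 N, if the wrist force passes 120 N, or if a joint passes its speed limit or range.

## Robot

A 6-joint arm with a two-finger parallel gripper is mounted at the origin on the work surface. World frame = base frame: x ahead of the robot, y to its left, z up, the work surface at z = 0. Lengths are in m, angles in rad, forces in N, time in s.
With the tool pointing down it reaches from about 0.35 to 0.975 m from the base axis. Payload 4.9 kg.
Tool frame: the origin (TCP) lies midway between the tips of the shut fingers; the grasp point (between the pads) lies 19 mm behind it; z points along the fingers, y is the direction in which the jaws open and shut (so a half turn about z gives the same grasp; the last joint's range is limited). The gripper opens to 85 mm and grips with 20 to 120 N. Pads are 22 mm wide; open, the fingers measure 114 mm over their backs; the gripper's body (76 mm by 85 mm) begins 54 mm behind the grasp point. The pads swing forward as they close: fully open they stand 13 mm farther back than shut.
Start: joints at [-1.239, 0.053, 1.613, -0, 1.476, -0.119], TCP at [0.272, -0.563, 0.231] pointing down, gripper open.
Joint ranges: [-3.01, 3.01], [-1.01, 2.22], [0.06, 2.58], [-1.02, 4.17], [0.09, 2.62], [-3.14, 3.14]. Speed limits (rad/s): [2.57, 2.57, 3.14, 3.14, 3.14, 3.14].

## Interface

Orientations are given as a rotation vector (axis times angle).
In Python, from station import ctrl gives the robot as it stands.
- The arm moves only by the tool apply_moves, never from a script. Its argument "rows" is a list of rows, each a list of 6 numbers: the shift along the tool's x, y, z in cm, then the turn, a rotation vector about the tool's x, y, z in units of 5 degrees (1.0 is 5 degrees). In form: [[x, y, z, rx, ry, rz], ...]. A call has 1 to 20 rows; each row is the pose to reach, as a shift and turn from the pose measured when the call began, along the tool's axes at that moment; what a row does not reach only later rows make up. A row lasts 1/10 s, in which the tool goes at most 50 mm and 8.59 degrees, less where a joint would pass 70% of its speed; a pose out of reach is approached as far as the arm can. A call with a gripper value outside its range is refused whole. "grip" is the closure, from 0 (fully open) to 1 (shut), set as the call begins (left out, the last holds). The fingers move at their own pace and stop on an object; "squeeze" is the grip in N (left out, the last holds). Time passes only in rows, so rows that repeat a pose let the fingers close. It gives the time, the measured TCP pose, the force and the opening at its end, in the units of the state.
- ctrl.get_obs(): the state, without advancing time (a new reading comes with each control period).
- ctrl.get_image(name): name is "scene" or "top"; returns a dict with "color" (384x512x3 uint8, blue, green, red), "mtx" (3x3 intrinsics, pixels), "rvec" (rotation vector, rad) and "tvec" (3), from world to camera coordinates, as OpenCV has them. Camera axes: x right, y down, z forward; pixel columns grow to the right and rows downward; lengths in m; the calibration is good to about 2 mm. A picture is of the moment at which its call begins. There is no depth.
- ctrl.finish_job(): hands the job in, once; it reports no verdict.
The state is a dict: "t": time; "q": joint angles; "dq": joint speeds; "effort": joint torques, N m; "tool_pos": TCP position; "tool_rot": TCP orientation; "contact_force": force on the tool from outside, world axes, zero at the start; "wrist_torque": the same for the moment, N m; "opening": finger opening in m.
Only numpy, scipy, OpenCV 4.12 (cv2) and the standard library are available. Lean on these libraries where they do the work, as an engineer would, in place of code of your own. Each camera call takes 0.05 s, during which the arm holds its last target.

## Working session

There is one attempt and no reset: what is moved stays moved. The work goes in short steps, Python scripts to look and compute and a tool call to move; the robot and the scene stay as the last step left them, time stands still between calls to the robot, and variables do not carry over. Pictures are saved under pics/ and viewed, and the job is handed in when it is done.

Besides the shell and the picture viewer there is one more tool, called in YAML: its name, and indented under it one key for each argument. apply_moves: Moves the arm, as the interface text tells. Its arguments: {"type":"object","properties":{"rows":{"type":"array","items":{"type":"array","items":{"type":"number"}}},"grip":{"type":"number"},"squeeze":{"type":"number"}},"required":["rows"]}

```bash
mkdir -p pics; ls
cat > h.py <<'E'
import numpy as np, cv2
from station import ctrl
def cam(n):
    d=ctrl.get_image(n); R=cv2.Rodrigues(np.array(d['rvec'],float))[0]; t=np.array(d['tvec'],float).reshape(3)
    return d['color'],np.array(d['mtx'],float),R,t
def ray(c,u,v):
    _,K,R,t=c; o=-R.T@t; d=R.T@np.linalg.inv(K)@np.array([u,v,1.]); return o,d/np.linalg.norm(d)
def plane(c,u,v,z):
    o,d=ray(c,u,v); return o+d*(z-o[2])/d[2]
def proj(c,p):
    _,K,R,t=c; q=K@(R@np.array(p,float)+t); return q[:2]/q[2]
def tri(c1,p1,c2,p2):
    o1,d1=ray(c1,*p1);o2,d2=ray(c2,*p2)
    A=np.stack([d1,-d2],1); s=np.linalg.lstsq(A,o2-o1,rcond=None)[0]
    a=o1+s[0]*d1;b=o2+s[1]*d2; return (a+b)/2,np.linalg.norm(a-b)
E
python3 - <<'E'
from h import *
import pickle
D={}
for n in('scene','top'):
    c=cam(n); D[n]=c; cv2.imwrite(f'pics/{n}0.png',c[0]); print(n,-c[2].T@c[3],c[2][2])
    cv2.imwrite(f'pics/{n}0b.png',cv2.resize(c[0],(800,600),interpolation=cv2.INTER_CUBIC))
pickle.dump(D,open('d0.pkl','wb'))
print(ctrl.get_obs())
E
```

```text
pics
scene [1.2612778  0.46971959 0.61948529] [-0.72380861 -0.43424495 -0.5362205 ]
top [0.35798588 0.00464026 1.1525437 ] [ 0.16319923  0.00545209 -0.98657807]
{'t': 0.1, 'q': array([-1.23897348e+00,  5.33048288e-02,  1.61414697e+00,  1.78280417e-05,
        1.47604713e+00, -1.19002300e-01]), 'dq': array([ 1.68122670e-03, -2.74029908e-03, -2.67881595e-03, -1.63192950e-05,
        1.86898959e-04, -2.08040223e-03]), 'effort': array([ 6.98194390e-05, -3.94904315e+01, -3.71362996e+01, -4.52335121e-05,
        3.96241856e-03, -6.27806628e-06]), 'tool_pos': array([ 0.27213371, -0.56200872,  0.23018312]), 'tool_rot': array([-3.06026778e+00, -7.01746023e-01,  2.90137086e-04]), 'contact_force': array([-0.09087161,  0.78140603,  0.62281398]), 'wrist_torque': array([-0.01817949, -0.03068058, -0.01164488]), 'opening': 0.0854666726997654}
```

View pics/scene0b.png

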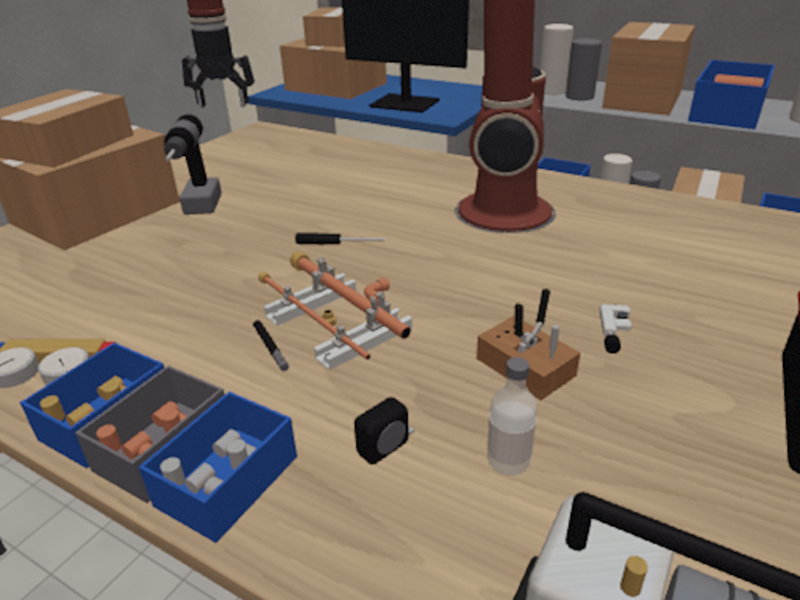

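View pics/top0b.png

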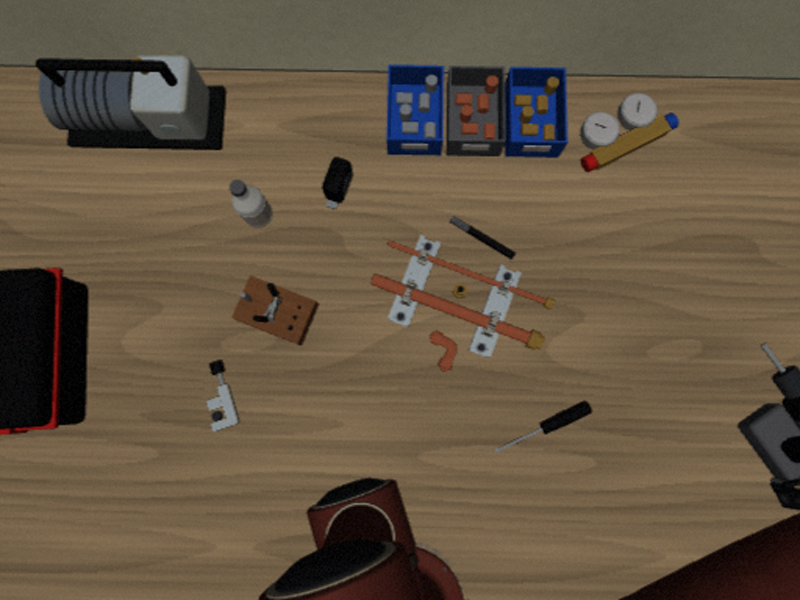

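The overview shows the pipe run at the centre, with the block left of it in the top view at about (275,310). I'll zoom in on both.

Run:
```python
import pickle,cv2
D=pickle.load(open('d0.pkl','rb'))
def crop(n,u0,v0,w,h,s,f):
    i=D[n][0][v0:v0+h,u0:u0+w]; cv2.imwrite('pics/'+f,cv2.resize(i,None,fx=s,fy=s,interpolation=cv2.INTER_CUBIC))
crop('top',140,165,80,65,9,'tb.png')
crop('top',225,140,140,105,5.5,'tf.png')
crop('scene',300,175,80,80,7.5,'sb.png')
crop('scene',155,150,120,90,6.5,'sf.png')
```

```text
(no output)
```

View pics/tb.png

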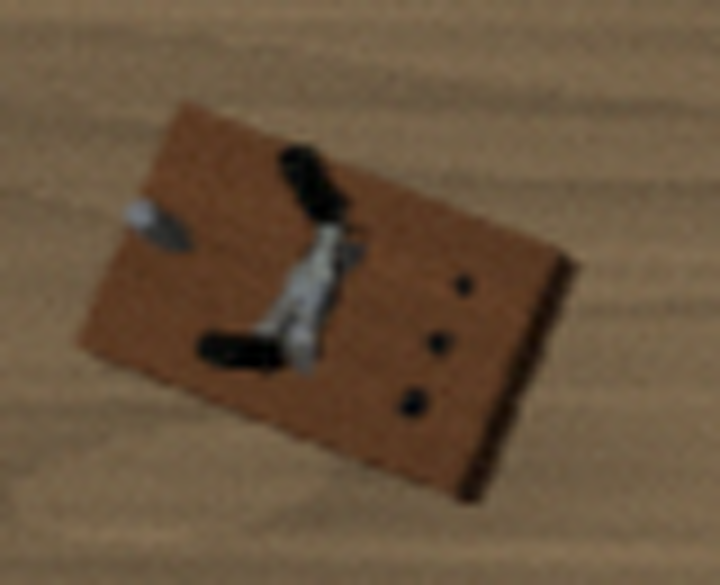

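View pics/tf.png

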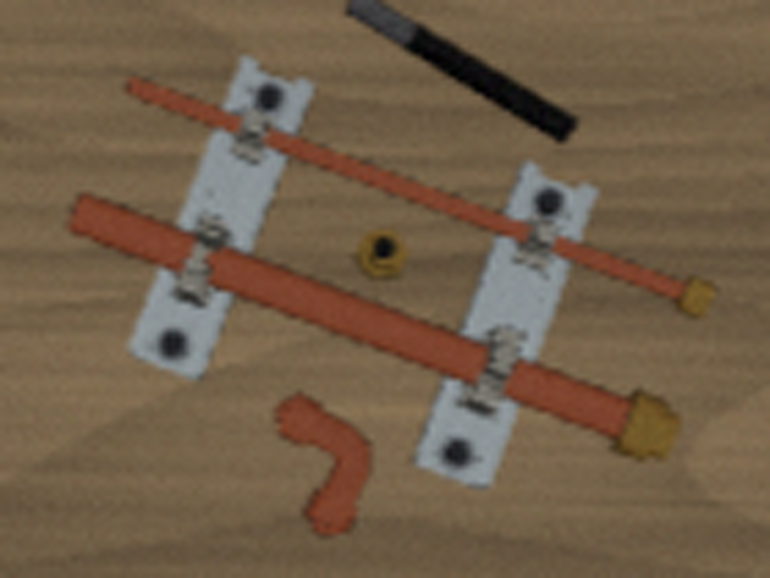

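View pics/sb.png

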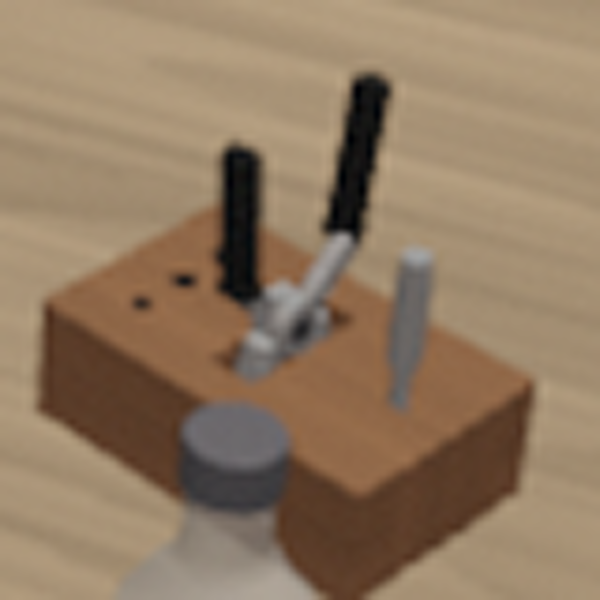

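View pics/sf.png

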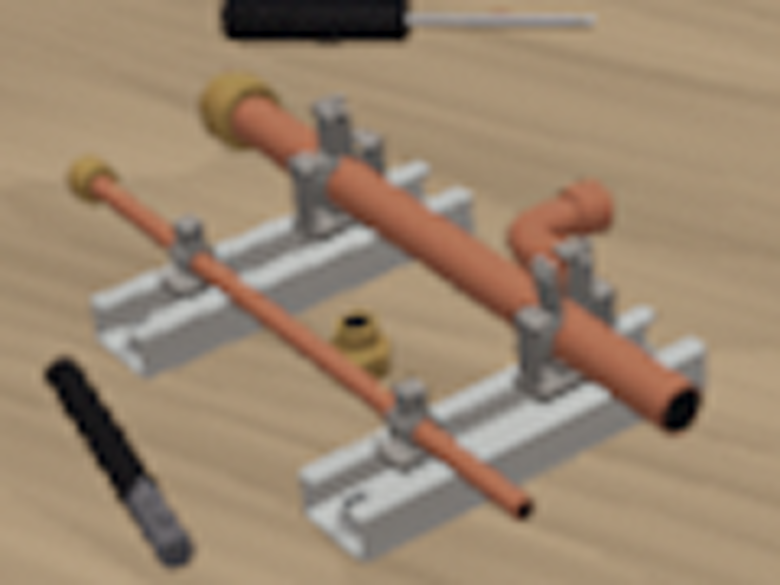

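The open clip is the left one in the top view, with ears near tf (205,255). In the scene view it is at sf (560,280), where two separate upright ears show. The pliers open along the block's short axis. Next I measure the frame and the block.

Run:
```python
from h import *
import pickle
D=pickle.load(open('d0.pkl','rb'));T=D['top'];S=D['scene']
img=T[0]; hsv=cv2.cvtColor(img,cv2.COLOR_BGR2HSV)
def show(name,u,v): print(name,img[int(v),int(u)],hsv[int(v),int(u)])
show('wood',160,180);show('block',170,200);show('rung',265,175);show('pipe',285,195);show('bg',300,230)
# pipe mask
m=cv2.inRange(hsv,(0,120,60),(11,255,255)); m[:, :]=m
roi=np.zeros_like(m); roi[140:245,225:365]=255; m&=roi
n,l,st,ce=cv2.connectedComponentsWithStats(m)
for i in range(1,n):
    if st[i,4]>25:
        pts=np.argwhere(l==i)[:,::-1].astype(np.float32); print(st[i],ce[i],cv2.minAreaRect(pts))
# rung mask : bluish white
m=cv2.inRange(hsv,(85,5,110),(125,80,255))&roi
n,l,st,ce=cv2.connectedComponentsWithStats(m)
for i in range(1,n):
    if st[i,4]>25:
        print('rung',st[i],ce[i])
cv2.imwrite('pics/m.png',cv2.resize(m[140:245,225:365],None,fx=5.5,fy=5.5))
# block
m=cv2.inRange(hsv,(0,100,60),(14,255,255)); roi[:]=0; roi[165:230,140:220]=255; m&=roi
n,l,st,ce=cv2.connectedComponentsWithStats(m)
i=1+st[1:,4].argmax(); pts=np.argwhere(l==i)[:,::-1].astype(np.float32); r=cv2.minAreaRect(pts); print('block',st[i],r)
for b in cv2.boxPoints(r): print(b,plane(T,*b,0.045))
```

```text
wood [37 60 94] [ 12 155  94]
block [84 87 93] [10 25 93]
rung [152 148 141] [101  18 152]
pipe [ 46  66 130] [  7 165 130]
bg [ 74 101 119] [ 18  96 119]
[248 154  20  10  67] [257.67164179 158.53731343] ((257.45001220703125, 158.64999389648438), (20.871030807495117, 3.4785051345825195), 18.434947967529297)
[273 164  48  20 167] [296.81437126 173.28143713] ((296.7987976074219, 173.1890106201172), (50.32482147216797, 3.4570536613464355), 20.2248592376709)
[237 175  24  14 165] [248.23636364 181.75151515] ((248.3013458251953, 181.86302185058594), (22.705982208251953, 7.490633487701416), 20.556047439575195)
[326 183  24  12  83] [337.45783133 188.56626506] ((336.9598388671875, 188.48538208007812), (24.34918975830078, 3.502866268157959), 19.98310661315918)
[263 185  51  25 395] [287.81265823 196.84050633] ((287.5068664550781, 196.81507873535156), (53.4878044128418, 7.7247161865234375), 20.556047439575195)
[317 206  23  13 165] [327.73939394 211.98787879] ((327.6849365234375, 212.00685119628906), (22.120777130126953, 7.490633487701416), 20.556045532226562)
[275 211  17  27 220] [284.12272727 223.37727273] ((284.5047607421875, 223.11622619628906), (26.354331970214844, 14.221182823181152), 73.61045837402344)
rung [266 151  15  13  73] [273.36986301 157.09589041]
rung [258 164  18  22 198] [266.80808081 174.25252525]
rung [317 170  16  13  78] [324.44871795 176.28205128]
rung [309 183  19  22 208] [318.00961538 193.66346154]
rung [249 189  18  19 161] [257.04968944 198.8447205 ]
rung [301 209  17  19 163] [308.86503067 218.72392638]
block [ 148  176   54   45 1156] ((174.66725158691406, 197.59115600585938), (46.02492904663086, 30.543054580688477), 22.2490234375)
[147.58583 203.0124 ] [0.5000095  0.31881799 0.045     ]
[159.15044 174.74336] [0.58184568 0.29105677 0.045     ]
[201.74867 192.1699 ] [0.53382967 0.16743619 0.045     ]
[190.18407 220.43895] [0.45315877 0.19642371 0.045     ]
```

View pics/m.png

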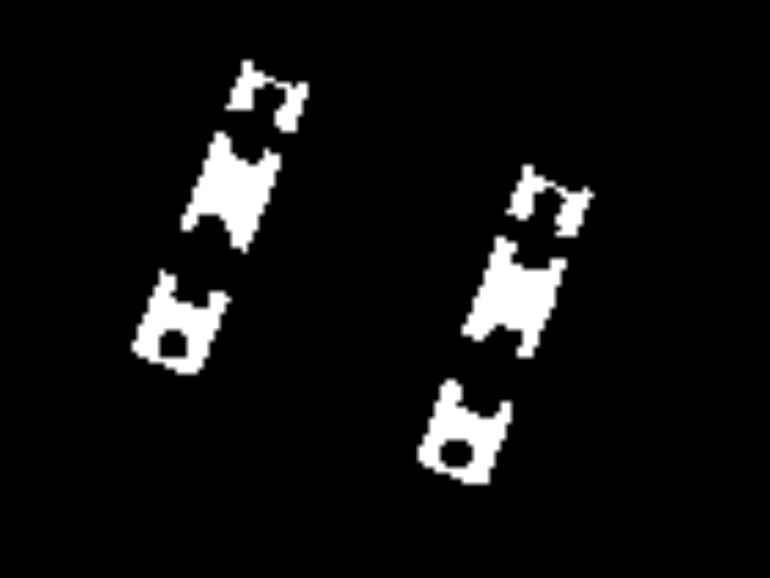

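Run:
```python
from h import *
import pickle
D=pickle.load(open('d0.pkl','rb'));T=D['top'];S=D['scene']
img=T[0]; hsv=cv2.cvtColor(img,cv2.COLOR_BGR2HSV)
roi=np.zeros(img.shape[:2],np.uint8); roi[140:245,225:365]=255
m=cv2.inRange(hsv,(0,120,60),(11,255,255))&roi
n,l,st,ce=cv2.connectedComponentsWithStats(m)
def comp(pred,z):
    P=[]
    for i in range(1,n):
        if st[i,4]>25 and pred(ce[i]):
            P+= [plane(T,u,v,z)[:2] for v,u in np.argwhere(l==i)]
    return np.array(P,np.float32)
P=comp(lambda c:(abs(c[1]-(181.75+(c[0]-248.2)*.378))<4),0.043)
L=cv2.fitLine(P,cv2.DIST_L2,0,.01,.01).ravel();print('thick',L,np.degrees(np.arctan2(L[1],L[0])))
Q=comp(lambda c:(abs(c[1]-(158.5+(c[0]-257.7)*.378))<4),0.036)
L2=cv2.fitLine(Q,cv2.DIST_L2,0,.01,.01).ravel();print('thin',L2,np.degrees(np.arctan2(L2[1],L2[0])))
# rungs
m=cv2.inRange(hsv,(85,5,110),(125,80,255))&roi
n,l,st,ce=cv2.connectedComponentsWithStats(m)
R=[]
for sel in ([0,1,4],[2,3,5]):
    big=[i for i in range(1,n) if st[i,4]>25]
    pts=np.concatenate([np.argwhere(l==big[k])[:,::-1] for k in sel])
    W=np.array([plane(T,u,v,.021)[:2] for u,v in pts],np.float32)
    h=cv2.minAreaRect(W); print('rung',h,np.round(cv2.boxPoints(h),4).tolist()); R.append(np.array(h[0]))
print('sep',np.linalg.norm(R[0]-R[1]),R[0]-R[1]); C=(R[0]+R[1])/2
y=(R[0]-R[1])/np.linalg.norm(R[0]-R[1]); print('rung yaw y',np.degrees(np.arctan2(y[1],y[0])))
d=L[:2]*np.sign(L[1]); x=np.array([d[1],-d[0]])
print('center',C,'thick offset in x',(L[2:]-C)@x,'thin',(L2[2:]-C)@x)
# clip = rung centre projected to thick line
for r in R:
    c=L[2:]+d*((r-L[2:])@d); print('clip',c, 'px top',proj(T,[*c,.077]),'px scene',proj(S,[*c,.077]),'base',proj(S,[*c,.021]))
    for s in(-1,1):
        e=c+x*s*.010; print('  ear tip',s,proj(T,[*e,.077]),proj(S,[*e,.077]))
```

```text
thick [ 0.34228563  0.93959594  0.5254856  -0.07613921] 69.98381
thin [ 0.3427361   0.9394317   0.5930605  -0.10863061] 69.95634
rung ((0.579446017742157, -0.010713502764701843), (0.03783595561981201, 0.16841259598731995), 69.94026947021484) [[0.49390000104904175, 0.00039999998989515007], [0.6521000266075134, -0.05739999935030937], [0.6650000214576721, -0.021800000220537186], [0.5067999958992004, 0.03590000048279762]]
rung ((0.5249208807945251, -0.1602594256401062), (0.03894896060228348, 0.16858448088169098), 69.67127227783203) [[0.4390999972820282, -0.14920000731945038], [0.5971999764442444, -0.2078000009059906], [0.6107000112533569, -0.1712999939918518], [0.45260000228881836, -0.11270000040531158]]
sep 0.15917592031401734 [0.05452514 0.14954592]
rung yaw y 69.96790991780644
center [ 0.55218345 -0.08548646] thick offset in x -0.02828464427735966 thin 0.04632981157705984
clip [ 0.55284913 -0.00102452] px top [261.47246337 184.64695574] px scene [240.52696492 189.29909574] base [241.50633767 207.42618378]
  ear tip -1 [260.1693981  187.98275111] [243.6279817  187.87332235]
  ear tip 1 [262.7719215  181.32039453] [237.39307811 190.73998198]
clip [ 0.4983655  -0.15058556] px top [315.86516967 205.2857696 ] px scene [205.34203835 166.44083928] base [207.15670859 183.51256015]
  ear tip -1 [314.62658183 208.68040397] [208.32075935 165.25689088]
  ear tip 1 [317.10029816 201.90061636] [202.3347204  167.63615407]
```

Frame fit agrees with the given sizes:
- Rung separation is 159 mm (given 160).
- Pipe offsets are −28 and +46 mm (given −30 and +45).
- The open clip is at about (0.553, −0.001), yaw −20°.

Now I refine the block and pliers.

Run:
```python
from h import *
import pickle
D=pickle.load(open('d0.pkl','rb'));T=D['top'];S=D['scene']
tc=lambda U,V:((U+.5)/9-.5+140,(V+.5)/9-.5+165)
sc=lambda U,V:((U+.5)/7.5-.5+300,(V+.5)/7.5-.5+175)
tf=lambda U,V:((U+.5)/5.5-.5+225,(V+.5)/5.5-.5+140)
sf=lambda U,V:((U+.5)/6.5-.5+155,(V+.5)/6.5-.5+150)
A=[(185,100),(562,250),(460,497),(80,345)]
W=np.array([plane(T,*tc(*a),.045)[:2] for a in A]);print(W,'mean',W.mean(0),'len',[np.linalg.norm(W[i]-W[i-1]) for i in range(4)])
for i,j in((3,2),(0,1),(3,0),(2,1)): d=W[j]-W[i];print(np.degrees(np.arctan2(d[1],d[0])))
B=[(48,303),(362,497),(532,383),(215,207)]
W2=np.array([plane(S,*sc(*a),.045)[:2] for a in B]);print(W2,'mean',W2.mean(0),'len',[np.linalg.norm(W2[i]-W2[i-1]) for i in range(4)])
# handle tips (top), punch top
for n,a,b in(('handle+x',(298,155),(240,152)),('handle-x',(210,348),(371,82)),('punch',(135,212),(417,255))):
    print(n,tri(T,tc(*a),S,sc(*b)))
for n,a,b in(('ear+',(210,228),(545,263)),('ear-',(192,285),(575,243))):
    print(n,tri(T,tf(*a),S,sf(*b)), plane(S,*sf(*b),.077))
```

```text
[[0.57921396 0.28815687]
 [0.53337487 0.16670507]
 [0.45503549 0.1951597 ]
 [0.5004061  0.3164193 ]] mean [0.51700761 0.24161023] len [np.float64(0.08372242697990409), np.float64(0.12981433960627928), np.float64(0.08334701324980544), np.float64(0.12946961851461225)]
-110.51388655487013
-110.67782105755101
-19.729075584278437
-19.962165331318683
[[0.53471009 0.17209484]
 [0.57922755 0.29219948]
 [0.50268979 0.31994938]
 [0.45857781 0.19919417]] mean [0.51880131 0.24585947] len [np.float64(0.08081150157141391), np.float64(0.1280895330188985), np.float64(0.08141305100850767), np.float64(0.12856005728016862)]
handle+x (array([0.54628915, 0.23373929, 0.12897063]), np.float64(0.0022382514033555175))
handle-x (array([0.48950898, 0.25536128, 0.12823054]), np.float64(0.0001917444311256694))
punch (array([0.53339412, 0.28698026, 0.10151488]), np.float64(0.0007390509934677219))
ear+ (array([ 0.56183134, -0.00319338,  0.07934672]), np.float64(0.0028425497223834315)) [ 0.55826836 -0.00389277  0.077     ]
ear- (array([0.53621487, 0.00068513, 0.07496092]), np.float64(0.007844492657077587)) [ 0.54045962 -0.00120456  0.077     ]
```

Block centre is (0.5175, 0.243) with yaw −20.3°. The handle midpoint (0.518, 0.2446) agrees with it.

```bash
cat >> h.py <<'E'
from scipy.spatial.transform import Rotation as Ro
def need(pos,yaw_y=None,obs=None):
    """delta in tool axes (cm, 5deg) from measured pose to pos with tool down and tool y at yaw_y deg"""
    o=obs or ctrl.get_obs(); R0=Ro.from_rotvec(o['tool_rot'])
    d=R0.inv().apply(np.array(pos)-o['tool_pos'])*100
    if yaw_y is None: r=np.zeros(3)
    else:
        a=np.radians(yaw_y); y=np.array([np.cos(a),np.sin(a),0]); z=np.array([0,0,-1.]); x=np.cross(y,z)
        r=(R0.inv()*Ro.from_matrix(np.stack([x,y,z],1))).as_rotvec()/np.radians(5)
    return np.round(d,3),np.round(r,3)
E
python3 -c "
from h import *
print(need([.518,.2437,.23],-20.3)); print(need([.518,.2437,.23],None))"
```

```text
(array([ 57.235, -61.808,   0.149]), array([-0.02 , -0.011, -8.774]))
(array([ 57.235, -61.808,   0.149]), array([0., 0., 0.]))
```

apply_moves:
  rows:
    - [1.1,-1.2,0,0,0,-0.2]
    - [3.4,-3.7,0,0,0,-0.5]
    - [6.3,-6.8,0,0,0,-1]
    - [9.4,-10.2,0,0,0,-1.4]
    - [12.6,-13.6,0,0,0,-1.9]
    - [16,-17.3,0,0,0,-2.5]
    - [19.5,-21,0,0,0,-3]
    - [22.9,-24.7,0,0,0,-3.5]
    - [26.3,-28.4,0,0,0,-4]
    - [29.8,-32.1,0,0,0,-4.6]
    - [33.2,-35.8,0,0,0,-5.1]
    - [36.6,-39.6,0,0,0,-5.6]
    - [40.1,-43.3,0,0,0,-6.1]
    - [43.5,-47,0,0,0,-6.7]
    - [46.9,-50.7,0,0,0,-7.2]
    - [49.8,-53.8,0,0,0,-7.6]
    - [52.7,-56.9,0,0,0,-8.1]
    - [55,-59.3,0,0,0,-8.4]
    - [56.7,-61.2,0,0,0,-8.7]
    - [57.2,-61.8,0,0,0,-8.8]
  grip: 0
  squeeze: 20

```text
t: 2.1
tool_pos: [0.5168, 0.2458, 0.2308]
tool_rot: [-2.57, -1.802, 0.001]
contact_force: [0.4, -0.3, 0.6]
opening: 0.0853
```

```bash
python3 -c "
from h import *
print(need([.518,.2437,.088],-20.3)); T=cam('top');S=cam('scene')
a=T[0][150:240,130:240];b=S[0][140:250,290:400]
cv2.imwrite('pics/a1.png',np.hstack([cv2.resize(a,(400,327)),cv2.resize(b,(327,327))]))"
```

```text
(array([-0.17 ,  0.221, 14.278]), array([-0.029, -0.012,  0.072]))
```

View pics/a1.png

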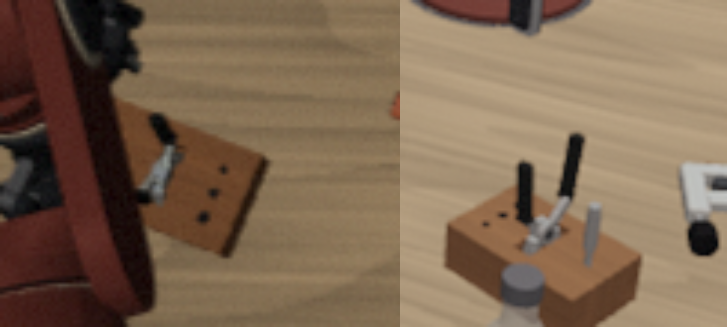

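The crops cut off the gripper, so I'll check that its projection lines up.

```bash
python3 -c "
from h import *
o=ctrl.get_obs();T=cam('top');S=cam('scene')
print(proj(T,o['tool_pos']),proj(S,o['tool_pos']))
a=T[0][110:240,90:240];b=S[0][50:250,260:430]
cv2.imwrite('pics/a2.png',np.hstack([cv2.resize(a,(460,400)),cv2.resize(b,(340,400))]))"
```

```text
[157.97357843 186.08832439] [344.42501136 149.17312146]
```

View pics/a2.png

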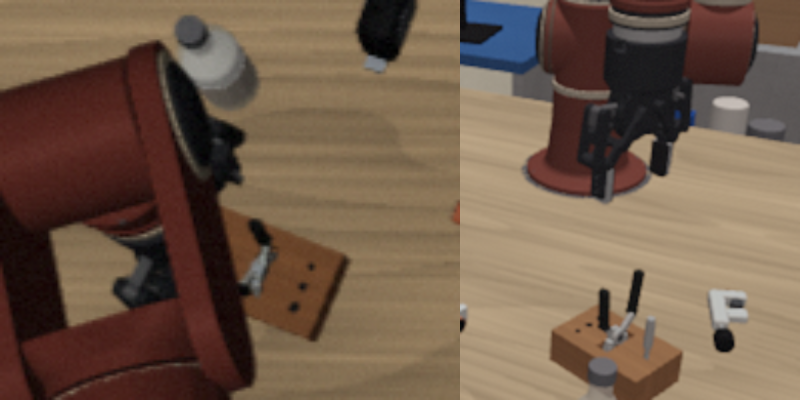

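apply_moves:
  rows:
    - [-0.1,0.1,1,0,0,0.07]
    - [-0.17,0.22,3,0,0,0.07]
    - [-0.17,0.22,5,0,0,0.07]
    - [-0.17,0.22,6.5,0,0,0.07]
    - [-0.17,0.22,7.5,0,0,0.07]
    - [-0.17,0.22,7.8,0,0,0.07]
    - [-0.17,0.22,7.8,0,0,0.07]

```text
t: 3.0
tool_pos: [0.5185, 0.2402, 0.153]
tool_rot: [-2.581, -1.788, 0.001]
contact_force: [0.7, -0.1, -0.3]
opening: 0.0853
```

```bash
python3 -c "
from h import *
o=ctrl.get_obs();S=cam('scene')
print(need([.518,.2437,.088],-20.3),o['opening'],proj(S,o['tool_pos']))
b=S[0][110:250,290:390]
cv2.imwrite('pics/a3.png',cv2.resize(b,(428,600),interpolation=cv2.INTER_CUBIC))"
```

```text
(array([ 0.263, -0.188,  6.576]), array([-0.01 , -0.013, -0.051])) 0.0852729888042526 [339.20935691 180.50293002]
```

View pics/a3.png

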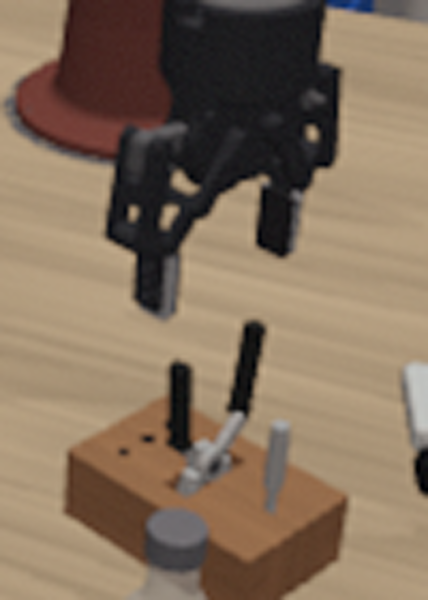

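apply_moves:
  rows:
    - [0.2,-0.15,0.4,0,0,-0.05]
    - [0.26,-0.19,1.2,0,0,-0.05]
    - [0.26,-0.19,2.4,0,0,-0.05]
    - [0.26,-0.19,3.6,0,0,-0.05]
    - [0.26,-0.19,4.8,0,0,-0.05]
    - [0.26,-0.19,5.8,0,0,-0.05]
    - [0.26,-0.19,6.4,0,0,-0.05]
    - [0.26,-0.19,6.6,0,0,-0.05]
    - [0.26,-0.19,6.6,0,0,-0.05]
    - [0.26,-0.19,6.6,0,0,-0.05]

```text
t: 4.05
tool_pos: [0.5184, 0.2438, 0.0884]
tool_rot: [-2.577, -1.795, -0.002]
contact_force: [0.2, 0.3, -0.4]
opening: 0.0855
```

```bash
python3 -c "
from h import *
o=ctrl.get_obs();S=cam('scene')
print(need([.518,.2437,.088],-20.3),o['opening'],proj(S,o['tool_pos']))
b=S[0][140:240,300:380]
cv2.imwrite('pics/a4.png',cv2.resize(b,(480,600),interpolation=cv2.INTER_CUBIC))"
```

```text
(array([-0.031, -0.043,  0.053]), array([ 0.003, -0.023, -0.002])) 0.08545500908102012 [338.26055536 204.79228105]
```

View pics/a4.png

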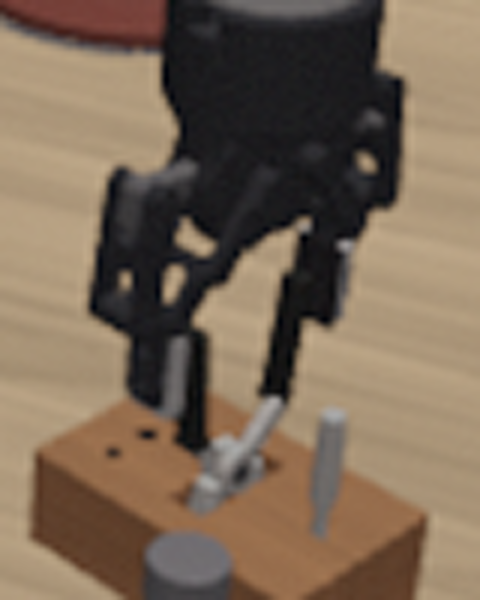

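apply_moves:
  rows:
    - [0,0,0,0,0,0]
    - [0,0,0,0,0,0]
    - [0,0,0,0,0,0]
    - [0,0,0,0,0,0]
  grip: 0.2
  squeeze: 20

```text
t: 4.5
tool_pos: [0.519, 0.244, 0.0893]
tool_rot: [-2.578, -1.795, -0.005]
contact_force: [-0.5, 0.1, 3.8]
opening: 0.0682
```

apply_moves:
  rows:
    - [0,0,0,0,0,0]
    - [0,0,0,0,0,0]
    - [0,0,0,0,0,0]
    - [0,0,0,0,0,0]
    - [0,0,0,0,0,0]
  grip: 0.315

```text
t: 5.0
tool_pos: [0.5214, 0.2448, 0.0926]
tool_rot: [2.577, 1.794, 0.014]
contact_force: [-0.9, 0.5, 10.7]
opening: 0.0584
```

```bash
python3 -c "
from h import *
o=ctrl.get_obs();S=cam('scene')
print(need([.518,.2437,.088],-20.3),o['opening'],o['contact_force'])
b=S[0][140:240,300:380]
cv2.imwrite('pics/a5.png',cv2.resize(b,(480,600),interpolation=cv2.INTER_CUBIC))"
```

```text
(array([-0.226, -0.281,  0.459]), array([ 0.067, -0.075, -0.001])) 0.058426964958480605 [-0.91121091  0.48834394 10.71731933]
```

View pics/a5.png

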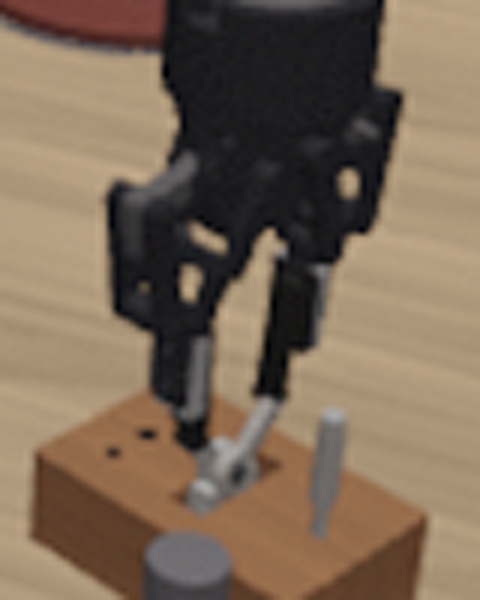

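The pliers are held at 58.4 mm. The upward push came from the pads swinging forward as they closed. Lift now.

apply_moves:
  rows:
    - [0,0,-0.3,0,0,0]
    - [0,0,-1,0,0,0]
    - [0,0,-2,0,0,0]
    - [0,0,-3.2,0,0,0]
    - [0,0,-4.6,0,0,0]
    - [0,0,-6.2,0,0,0]
    - [0,0,-8,0,0,0]
    - [0,0,-10,0,0,0]
    - [0,0,-12,0,0,0]
    - [0,0,-13,0,0,0]
    - [0,0,-13.5,0,0,0]
    - [0,0,-13.5,0,0,0]
    - [0,0,-13.5,0,0,0]

```text
t: 6.35
tool_pos: [0.5199, 0.2441, 0.2266]
tool_rot: [2.578, 1.795, 0.011]
contact_force: [0.4, -0.2, -1.8]
opening: 0.0589
```

```bash
python3 -c "
from h import *
o=ctrl.get_obs();S=cam('scene')
print(need([.552,-.0015,.22],-20),o['opening'],o['contact_force'],o['tool_pos'])
p=o['tool_pos'];print(proj(S,p-[0,0,.0396]),proj(S,p-[0,0,.0846]))
b=S[0][80:240,290:390]
cv2.imwrite('pics/a6.png',cv2.resize(b,None,fx=3.75,fy=3.75,interpolation=cv2.INTER_CUBIC))"
```

```text
(array([-21.912,  11.547,   0.558]), array([ 0.046, -0.058, -0.061])) 0.058918799172654586 [ 0.40831878 -0.18039178 -1.84818331] [0.51985201 0.24411322 0.22657547]
[342.05287393 167.87277366] [340.21961474 185.43089448]
```

View pics/a6.png

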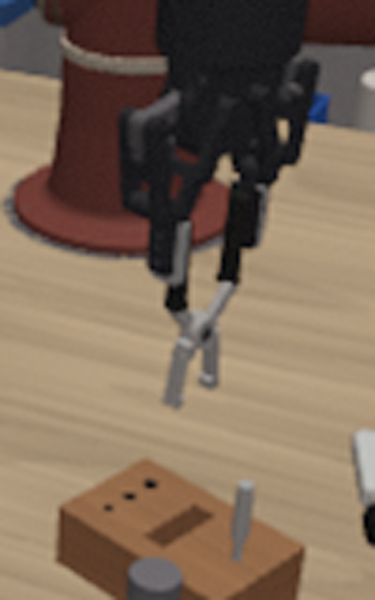

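The pliers hang upright, and the pivot and nose appear within 1–2 px of prediction. Moving above the clip.

apply_moves:
  rows:
    - [-0.5,0.3,0,0,0,0]
    - [-1.7,0.9,0,0,0,0]
    - [-3.5,1.8,0,0,0,0]
    - [-6,3.2,0,0,0,0]
    - [-9,4.7,0,0,0,0]
    - [-12,6.3,0,0,0,-0.05]
    - [-15,7.9,0,0,0,-0.05]
    - [-17.7,9.3,0,0,0,-0.05]
    - [-19.8,10.4,0,0,0,-0.05]
    - [-21.2,11.1,0,0,0,-0.05]
    - [-21.8,11.5,0,0,0,-0.05]
    - [-21.9,11.5,0,0,0,-0.05]
    - [-21.9,11.5,0,0,0,-0.05]
    - [-21.9,11.5,0,0,0,-0.05]

```text
t: 7.8
tool_pos: [0.5515, -0.0004, 0.2256]
tool_rot: [2.573, 1.802, 0.01]
contact_force: [0.4, 0.0, -0.8]
opening: 0.0585
```

```bash
python3 -c "
from h import *
o=ctrl.get_obs();S=cam('scene');T=cam('top')
print(need([.552,-.0015,.18],-20),o['opening'],o['contact_force'],o['tool_pos'])
p=o['tool_pos'];print(proj(S,p-[0,0,.0396]),proj(S,p-[0,0,.0846]))
b=S[0][110:230,200:290]
cv2.imwrite('pics/a7.png',cv2.resize(b,None,fx=5,fy=5,interpolation=cv2.INTER_CUBIC))
cv2.imwrite('pics/a7t.png',cv2.resize(T[0][120:250,200:350],None,fx=4,fy=4,interpolation=cv2.INTER_CUBIC))"
```

```text
(array([-0.109,  0.065,  4.561]), array([ 0.046, -0.06 ,  0.004])) 0.05850038277885714 [ 0.40338888  0.0426149  -0.82150852] [ 5.51470866e-01 -3.88528348e-04  2.25565188e-01]
[238.97811703 150.56222355] [239.8548325  167.03857367]
```

View pics/a7.png

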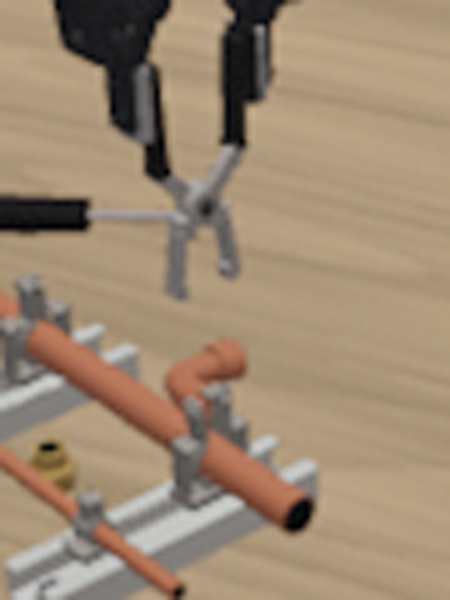

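View pics/a7t.png

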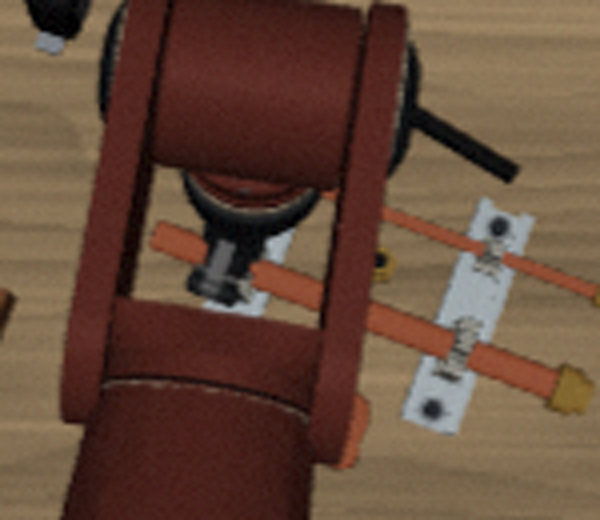

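```bash
python3 -c "
from h import *
S=cam('scene');g=lambda U,V:((U+.5)/5-.5+200,(V+.5)/5-.5+110)
for n,z,a in(('tip+',.141,(176,296)),('tip-',.141,(231,274)),('pivot',.186,(203,207)),('ear+',.077,(193,402)),('ear-',.077,(218,387)),):
  print(n,plane(S,*g(*a),z))
"
```

```text
tip+ [ 0.56458312 -0.00664449  0.141     ]
tip- [0.53347428 0.00566492 0.141     ]
pivot [0.55212175 0.0034506  0.186     ]
ear+ [ 0.55837991 -0.0044868   0.077     ]
ear- [ 0.54042337 -0.00074331  0.077     ]
```

apply_moves:
  rows:
    - [-0.08,0.16,0.5,0.05,-0.06,0]
    - [-0.08,0.16,1.5,0.05,-0.06,0]
    - [-0.08,0.16,2.7,0.05,-0.06,0]
    - [-0.08,0.16,3.8,0.05,-0.06,0]
    - [-0.08,0.16,4.7,0.05,-0.06,0]
    - [-0.08,0.16,5.2,0.05,-0.06,0]
    - [-0.08,0.16,5.4,0.05,-0.06,0]
    - [-0.08,0.16,5.4,0.05,-0.06,0]
    - [-0.08,0.16,5.4,0.05,-0.06,0]
    - [-0.08,0.16,5.4,0.05,-0.06,0]
  grip: 0.298

```text
t: 8.95
tool_pos: [0.5535, -0.0017, 0.1723]
tool_rot: [2.573, 1.802, 0.001]
contact_force: [0.0, 0.5, -2.4]
opening: 0.0599
```

```bash
python3 -c "
from h import *
o=ctrl.get_obs();S=cam('scene')
print(need([.553,-.0015,.1426],-20),o['opening'],o['contact_force'],o['tool_pos'])
p=o['tool_pos'];print(proj(S,p-[0,0,.0396]),proj(S,p-[0,0,.0846]))
b=S[0][150:215,210:275]
cv2.imwrite('pics/a8.png',cv2.resize(b,None,fx=9,fy=9,interpolation=cv2.INTER_CUBIC))"
```

```text
(array([ 1.000e-03, -4.600e-02,  2.968e+00]), array([ 0.009, -0.002,  0.003])) 0.05985680439561425 [ 0.04177504  0.51184946 -2.4292233 ] [ 0.55347525 -0.00168528  0.17234148]
[239.12830474 170.20111941] [239.97721309 185.7499759 ]
```

View pics/a8.png

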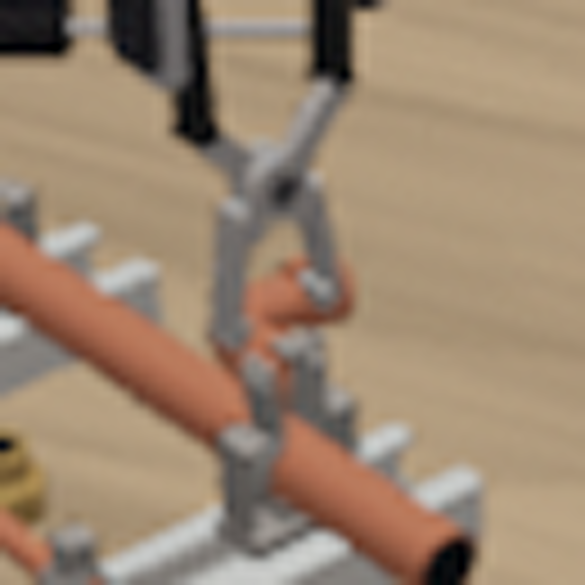

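```bash
python3 -c "
from h import *
S=cam('scene')
b=S[0][174:206,228:256]
b=cv2.resize(b,None,fx=18,fy=18,interpolation=cv2.INTER_LANCZOS4); b=cv2.convertScaleAbs(b,alpha=1.5,beta=-20)
cv2.imwrite('pics/a9.png',b)
o=ctrl.get_obs();p=o['tool_pos']
x=np.array([.9397,-.342,0]);y=np.array([.342,.9397,0])
c=np.array([.552,-.0015,0])
f=lambda P:np.round((proj(S,P)-[228,174]+.5)*18-.5)
for s in(-1,1): print('jaw edges',s,[f([*(p[:2]+s*x[:2]*a+b*y[:2]),p[2]-.0846]).tolist() for a in(.0138,.020) for b in(-.005,.005)])
for s in(-1,1): print('ear',s,[f([*(c[:2]+s*x[:2]*a+b*y[:2]),.077]).tolist() for a in(.008,.012) for b in(-.006,.006)])
"
```

```text
jaw edges -1 [[280.0, 172.0], [324.0, 199.0], [314.0, 156.0], [359.0, 184.0]]
jaw edges 1 [[124.0, 242.0], [168.0, 271.0], [89.0, 258.0], [133.0, 287.0]]
ear -1 [[253.0, 243.0], [305.0, 277.0], [275.0, 233.0], [328.0, 266.0]]
ear 1 [[163.0, 284.0], [216.0, 318.0], [140.0, 294.0], [193.0, 329.0]]
```

View pics/a9.png

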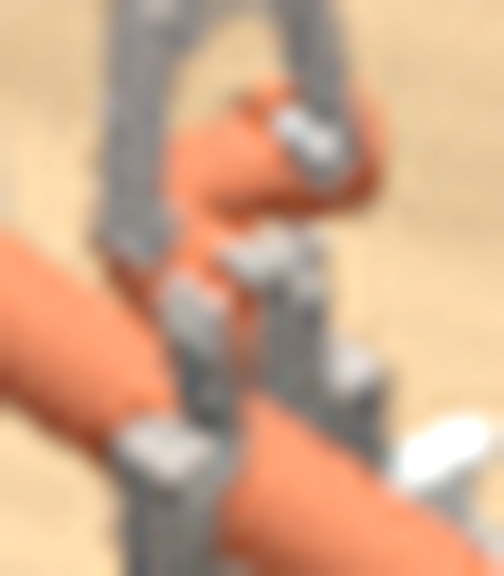

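The jaws are about 2 mm too far toward the +x ear: tips at (130,245) and (318,160), ears at (195,295) and (285,265). I shift by −2.2 mm along tool y and lower a little.

apply_moves:
  rows:
    - [0,-0.1,0,0,0,0]
    - [0,-0.22,0,0,0,0]
    - [0,-0.22,0,0,0,0]
    - [0,-0.22,0.2,0,0,0]
    - [0,-0.22,0.4,0,0,0]
    - [0,-0.22,0.6,0,0,0]
    - [0,-0.22,0.7,0,0,0]
    - [0,-0.22,0.7,0,0,0]
    - [0,-0.22,0.7,0,0,0]

```text
t: 9.95
tool_pos: [0.5513, -0.0009, 0.1651]
tool_rot: [2.573, 1.802, 0.001]
contact_force: [0.2, -0.3, -1.4]
opening: 0.06
```

```bash
python3 -c "
from h import *
o=ctrl.get_obs();S=cam('scene')
print(need([.551,-.0008,.1426],-20),o['opening'],o['contact_force'],o['tool_pos'])
b=S[0][166:206,224:259]
b=cv2.resize(b,None,fx=15,fy=15,interpolation=cv2.INTER_LANCZOS4); b=cv2.convertScaleAbs(b,alpha=1.5,beta=-20)
cv2.imwrite('pics/b1.png',b)"
```

```text
(array([-1.000e-03, -3.600e-02,  2.264e+00]), array([ 0.008, -0.002,  0.003])) 0.06002440321058654 [ 0.16065208 -0.3146462  -1.37031967] [ 0.55128311 -0.00090236  0.1651224 ]
```

View pics/b1.png

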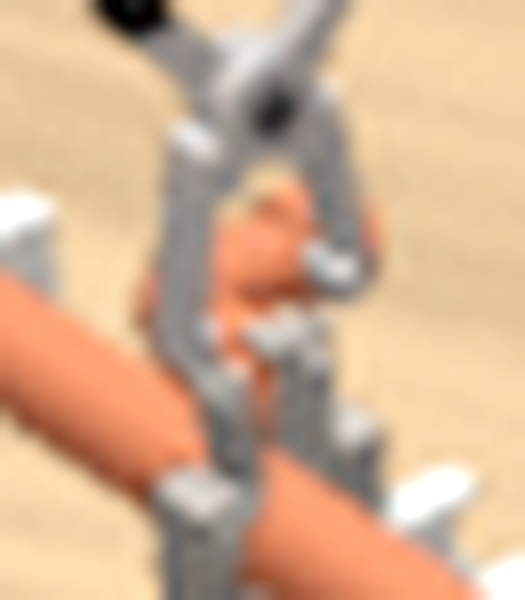

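The gaps now look even on both sides: the left jaw is just outside the left ear and the right jaw just outside the right ear. I continue down gently.

apply_moves:
  rows:
    - [0,-0.02,0.2,0,0,0]
    - [0,-0.02,0.4,0,0,0]
    - [0,-0.02,0.6,0,0,0]
    - [0,-0.02,0.8,0,0,0]
    - [0,-0.02,0.9,0,0,0]
    - [0,-0.02,0.9,0,0,0]
    - [0,-0.02,0.9,0,0,0]

```text
t: 10.7
tool_pos: [0.553, -0.001, 0.1593]
tool_rot: [2.57, 1.8, 0.007]
contact_force: [-0.8, 0.2, 8.6]
opening: 0.0599
```

```bash
python3 -c "
from h import *
o=ctrl.get_obs();S=cam('scene')
print(need([.551,-.0008,.1426],-20),o['opening'],o['contact_force'],o['tool_pos'])
b=S[0][166:206,224:259]
b=cv2.resize(b,None,fx=15,fy=15,interpolation=cv2.INTER_LANCZOS4); b=cv2.convertScaleAbs(b,alpha=1.5,beta=-20)
cv2.imwrite('pics/b2.png',b)"
```

```text
(array([-0.05 , -0.205,  1.669]), array([ 0.063, -0.015,  0.003])) 0.05991281986137868 [-0.81207139  0.17343627  8.58673671] [ 0.55297578 -0.00099881  0.15925474]
```

View pics/b2.png

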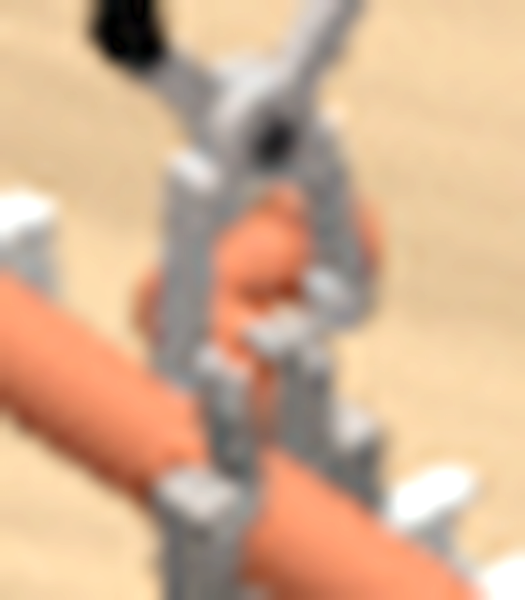

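```bash
python3 -c "
from h import *
o=ctrl.get_obs();print(o['wrist_torque'],o['contact_force']); R=Ro.from_rotvec(o['tool_rot']);print(R.inv().apply(o['wrist_torque']), 'tool y',R.apply([0,1,0]))"
```

```text
[ 0.04914295  0.22617476 -0.00993571] [-0.38611757  0.28613236  8.28782557]
[ 0.22933671 -0.03117731  0.01007071] tool y [ 0.93975916 -0.34179237  0.00553946]
```

Moment and image agree: the −x (right) jaw sits on top of its ear. I lift and shift further to −x.

apply_moves:
  rows:
    - [0,-0.1,-0.3,0,0,0]
    - [-0.05,-0.2,-0.7,0.03,0,0]
    - [-0.05,-0.3,-0.7,0.06,0,0]
    - [-0.05,-0.38,-0.7,0.06,0,0]
    - [-0.05,-0.4,-0.7,0.06,0,0]
    - [-0.05,-0.4,-0.7,0.06,0,0]

```text
t: 11.35
tool_pos: [0.5486, -0.0, 0.1657]
tool_rot: [-2.572, -1.802, -0.001]
contact_force: [0.6, -0.9, -1.9]
opening: 0.0599
```

```bash
python3 -c "
from h import *
o=ctrl.get_obs();S=cam('scene')
print(need([.5491,-.0001,.1426],-20),o['opening'],o['contact_force'],o['tool_pos'],o['wrist_torque'])
p=o['tool_pos'];print((proj(S,p-[0,0,.0396])-[224,166])*15,(proj(S,p-[0,0,.0846])-[224,166])*15)
b=S[0][166:206,224:259]
b=cv2.resize(b,None,fx=15,fy=15,interpolation=cv2.INTER_LANCZOS4); b=cv2.convertScaleAbs(b,alpha=1.5,beta=-20)
cv2.imwrite('pics/b3.png',b)"
```

```text
(array([0.009, 0.034, 2.32 ]), array([-0.005, -0.013,  0.003])) 0.05994561175336584 [ 0.59004553 -0.85965777 -1.90978918] [ 5.48630361e-01 -3.51587570e-05  1.65675900e-01] [-0.04865751  0.02025434  0.04561306]
[253.00341539  87.47092748] [265.03271519 318.64681764]
```

View pics/b3.png

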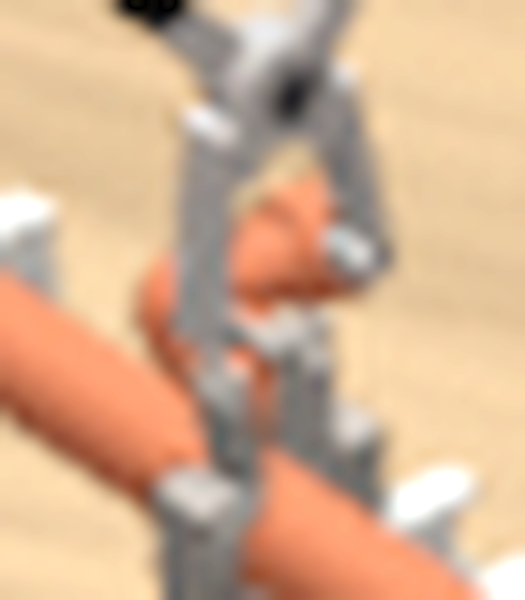

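apply_moves:
  rows:
    - [0,0,0.2,0,0,0]
    - [0,0,0.4,0,0,0]
    - [0,0,0.6,0,0,0]
    - [0,0,0.8,0,0,0]
    - [0,0,0.9,0,0,0]
    - [0,0,0.9,0,0,0]

```text
t: 12.0
tool_pos: [0.5509, -0.0003, 0.1603]
tool_rot: [2.571, 1.801, 0.008]
contact_force: [-0.6, 0.3, 9.5]
opening: 0.0598
```

```bash
python3 -c "
from h import *
o=ctrl.get_obs();S=cam('scene')
R=Ro.from_rotvec(o['tool_rot']);print('tq tool',R.inv().apply(o['wrist_torque']))
print(need([.5491,-.0001,.1426],-20),o['opening'],o['contact_force'],o['tool_pos'],o['wrist_torque'])
b=S[0][166:206,224:259]
b=cv2.resize(b,None,fx=15,fy=15,interpolation=cv2.INTER_LANCZOS4); b=cv2.convertScaleAbs(b,alpha=1.5,beta=-20)
cv2.imwrite('pics/b4.png',b)"
```

```text
tq tool [ 0.24990051 -0.02100363 -0.06408197]
(array([-0.049, -0.179,  1.765]), array([ 0.057, -0.029,  0.004])) 0.05983139724407818 [-0.57600191  0.32178394  9.48396137] [ 5.50879734e-01 -2.54714863e-04  1.60275748e-01] [0.06529023 0.24199445 0.06460485]
```

View pics/b4.png

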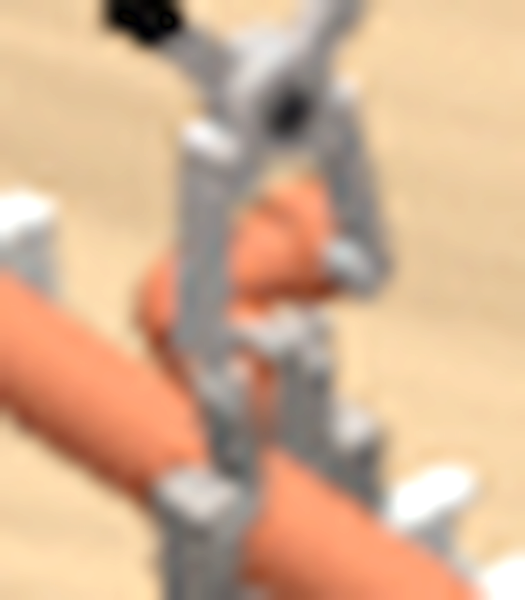

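Still touching, now clearly with the +x jaw on its ear (left jaw over the left ear in the picture). The pliers have also slid about 3 mm up in the grip, so the right x lies between. Lift, move back by 3 mm and check edges.

apply_moves:
  rows:
    - [0,0,-0.4,0,0,0]
    - [-0.05,0.1,-0.8,0.05,0,0]
    - [-0.1,0.2,-1,0.05,0,0]
    - [-0.1,0.28,-1,0.05,0,0]
    - [-0.1,0.28,-1,0.05,0,0]
    - [-0.1,0.28,-1,0.05,0,0]

```text
t: 12.65
tool_pos: [0.5528, -0.0021, 0.1697]
tool_rot: [-2.572, -1.801, -0.003]
contact_force: [-0.3, -0.3, -1.7]
opening: 0.06
```

```bash
python3 -c "
from h import *
o=ctrl.get_obs();S=cam('scene')
R=Ro.from_rotvec(o['tool_rot']);print('tq tool',R.inv().apply(o['wrist_torque']))
print(o['opening'],o['contact_force'],o['tool_pos'])
p=o['tool_pos'];print((proj(S,p-[0,0,.0396])-[224,166])*15,(proj(S,p-[0,0,.0846])-[224,166])*15)
b=S[0][166:206,224:259]
b=cv2.resize(b,None,fx=15,fy=15,interpolation=cv2.INTER_LANCZOS4); b=cv2.convertScaleAbs(b,alpha=1.5,beta=-20)
cv2.imwrite('pics/b5.png',b)"
```

```text
tq tool [-0.01997801 -0.02558389 -0.00263102]
0.05995921557989031 [-0.31256479 -0.27432006 -1.7077733 ] [ 0.55278847 -0.00213155  0.16968107]
[227.61523034  74.62818844] [240.3054125  307.09028196]
```

View pics/b5.png

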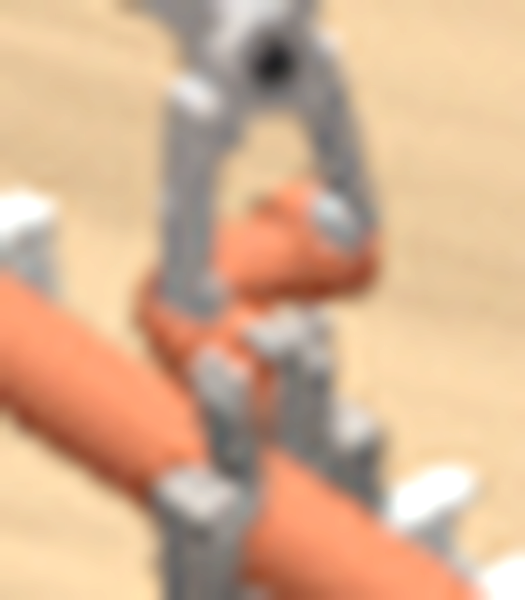

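Jaws are clear of the ears: left tip bottom at (200,312), right tip bottom at (355,250), their mid about 12 px to the right of the ears' mid. I shift +2.7 mm along tool y, then descend.

apply_moves:
  rows:
    - [0,0.15,0,0,0,0]
    - [0,0.27,0,0,0,0]
    - [0,0.27,0.2,0,0,0]
    - [0,0.27,0.5,0,0,0]
    - [0,0.27,0.7,0,0,0]
    - [0,0.27,0.8,0,0,0]
    - [0,0.27,0.8,0,0,0]
    - [0,0.27,0.8,0,0,0]

```text
t: 13.5
tool_pos: [0.5553, -0.003, 0.1618]
tool_rot: [-2.572, -1.802, -0.003]
contact_force: [0.2, 0.6, -1.9]
opening: 0.0599
```

```bash
cat > v.py <<'E'
from h import *
import sys
o=ctrl.get_obs();S=cam('scene')
R=Ro.from_rotvec(o['tool_rot']);print('tq tool',R.inv().apply(o['wrist_torque']))
print(o['t'],o['opening'],o['contact_force'],o['tool_pos'])
b=S[0][166:206,224:259]
b=cv2.resize(b,None,fx=15,fy=15,interpolation=cv2.INTER_LANCZOS4); b=cv2.convertScaleAbs(b,alpha=1.5,beta=-20)
cv2.imwrite(sys.argv[1],b)
E
python3 v.py pics/b6.png
```

```text
tq tool [-0.0333536  -0.04320451 -0.01712235]
13.5 0.05993471083793422 [ 0.17729204  0.63065308 -1.90135524] [ 0.55534509 -0.0030445   0.16175056]
```

View pics/b6.png

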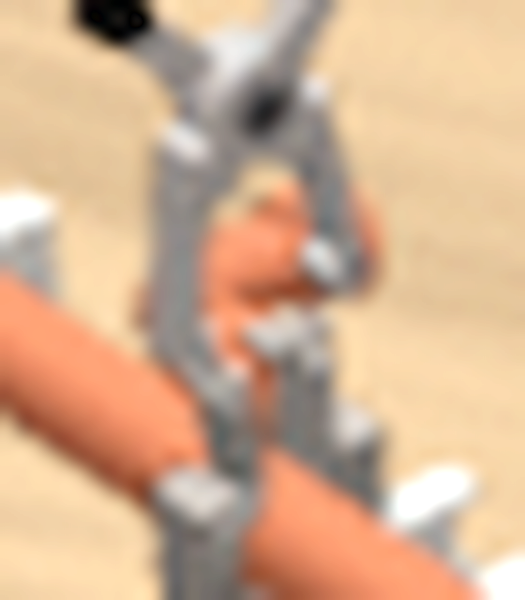

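apply_moves:
  rows:
    - [0,0,0.15,0,0,0]
    - [0,0,0.3,0,0,0]
    - [0,0,0.45,0,0,0]
    - [0,0,0.5,0,0,0]
    - [0,0,0.5,0,0,0]

```text
t: 14.05
tool_pos: [0.5555, -0.003, 0.1573]
tool_rot: [-2.572, -1.802, -0.003]
contact_force: [-0.6, -0.0, 0.9]
opening: 0.0597
```

```bash
python3 v.py pics/b7.png
```

```text
tq tool [ 0.12922455 -0.01741265 -0.04093921]
14.05 0.05971255402591607 [-0.57003981 -0.01186836  0.9073711 ] [ 0.55554605 -0.00300723  0.15727322]
```

View pics/b7.png

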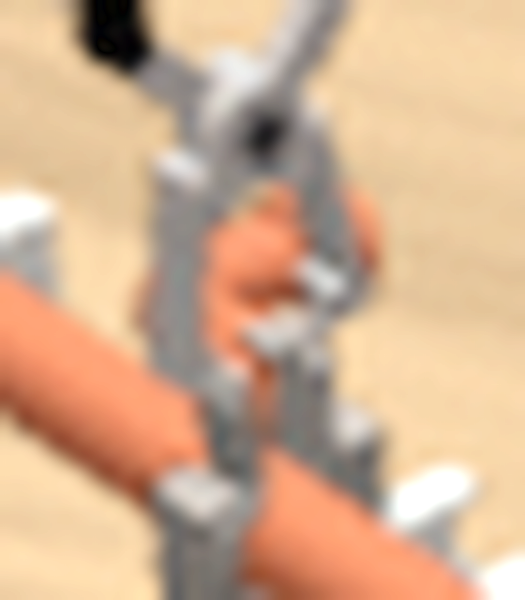

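```bash
python3 -c "
import pickle,cv2
S=pickle.load(open('d0.pkl','rb'))['scene'][0]
b=S[182:208,228:258]
b=cv2.resize(b,None,fx=24,fy=23,interpolation=cv2.INTER_LANCZOS4); b=cv2.convertScaleAbs(b,alpha=1.5,beta=-20)
cv2.imwrite('pics/c1.png',b)"
```

```text
(no output)
```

View pics/c1.png

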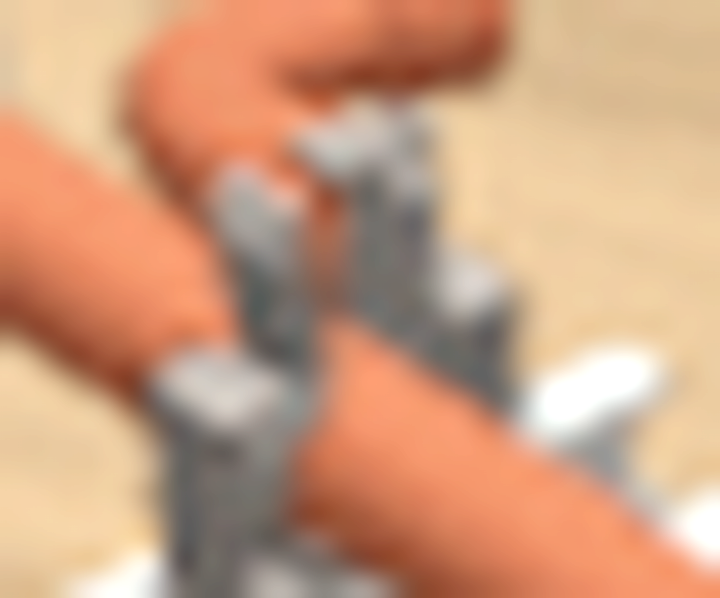

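```bash
python3 -c "
from h import *
S=cam('scene');g=lambda U,V:((U+.5)/24-.5+228,(V+.5)/23-.5+182)
x=np.array([.9397,-.342]);y=np.array([.342,.9397]);c0=np.array([.55,-.002])
def pr(n,z,U,V):
  d=plane(S,*g(U,V),z)[:2]-c0; print(n,np.round([d@x*1e3,d@y*1e3],1))
for n,z,a in [('L far-outer',.058,(155,385)),('L near-outer',.058,(215,422)),('R near-outer',.058,(512,297)),('R far-outer?',.058,(468,250)),
 ('earL far-outer',.077,(212,195)),('earL far-inner',.077,(240,168)),('earL near-in',.077,(300,200)),('earR near-out',.077,(432,175)),('earR far-out',.077,(395,110))]: pr(n,z,*a)
# jaw points from 15x crop (u0 224,v0 166), b5..b7
"
```

```text
L far-outer [22.9 -0.1]
L near-outer [22.6  9.9]
R near-outer [-16.1  11.5]
R far-outer? [-18.7   0.9]
earL far-outer [12.2 -2.6]
earL far-inner [ 6.6 -5. ]
earL near-in [5.9 4.4]
earR near-out [-7.5  9.8]
earR far-out [-13.   -3.4]
```

```bash
python3 -c "
from h import *
S=cam('scene');g=lambda U,V:((U+.5)/15-.5+224,(V+.5)/15-.5+166)
x=np.array([.9397,-.342]);y=np.array([.342,.9397]);c0=np.array([.55,-.002])
def pr(n,z,U,V):
  d=plane(S,*g(U,V),z)[:2]-c0; print(n,np.round([d@x*1e3,d@y*1e3],1))
print('tcp b5',[(np.array([.5528,-.0021])-c0)@k*1e3 for k in(x,y)],'b7',[(np.array([.5555,-.003])-c0)@k*1e3 for k in(x,y)])
for z in(.0887,.0857):
  for n,a in [('b5 L far-out',(162,295)),('b5 L near-out',(197,318)),('b5 L near-in',(225,300)),('b5 R near-out',(372,245)),('b5 R near-in',(350,255)),('b5 R far-in',(310,215))]: pr(n,z,*a)
for n,a in [('b7 L near-out',(180,398)),('b7 R near-out',(370,300)),('b7 R near-in',(340,315)),('b7 R far-in',(298,275))]: pr(n,.077,*a)
"
```

```text
tcp b5 [np.float64(2.665359999999919), np.float64(0.8636299999999707)] b7 [np.float64(5.510349999999953), np.float64(0.9412999999999827)]
b5 L far-out [13.  -8.9]
b5 L near-out [13.1  0.8]
b5 L near-in [ 6.1 -0.5]
b5 R near-out [-23.2   2.4]
b5 R near-in [-18.4   2.4]
b5 R far-in [-21.5 -12.4]
b5 L far-out [ 10.2 -12.8]
b5 L near-out [10.3 -3.1]
b5 L near-in [ 3.3 -4.4]
b5 R near-out [-26.2  -1.5]
b5 R near-in [-21.4  -1.5]
b5 R far-in [-24.5 -16.3]
b7 L near-out [19.5  3.6]
b7 R near-out [-23.3   1. ]
b7 R near-in [-16.5   1.3]
b7 R far-in [-19.2 -13.6]
```

Working from y-consistency, the pliers have slid up roughly 4–7 mm in the grip, and the nose is within about 1 mm of centre. The light contact is 3 N. I probe with small side steps under light load.

apply_moves:
  rows:
    - [0,-0.05,0.05,0,0,0]
    - [0,-0.1,0.1,0,0,0]
    - [0,-0.1,0.1,0,0,0]
    - [0,-0.1,0.1,0,0,0]

```text
t: 14.6
tool_pos: [0.5551, -0.0028, 0.157]
tool_rot: [-2.573, -1.802, -0.005]
contact_force: [-1.1, -1.0, 4.0]
opening: 0.0601
```

```bash
python3 v.py pics/b8.png
```

```text
tq tool [ 0.04423476  0.01139598 -0.01476528]
14.6 0.0601205929160964 [-1.09981249 -1.0181668   4.00278684] [ 0.55514285 -0.00277392  0.15696589]
```

apply_moves:
  rows:
    - [0,0.05,-0.05,0,0,0]
    - [0,0.12,-0.05,0,0,0]
    - [0,0.2,-0.05,0,0,0]
    - [0,0.25,-0.05,0,0,0]
    - [0,0.25,0,0,0,0]
    - [0,0.25,0.05,0,0,0]
    - [0,0.25,0.05,0,0,0]

```text
t: 15.35
tool_pos: [0.5572, -0.0037, 0.1556]
tool_rot: [-2.573, -1.802, -0.004]
contact_force: [0.6, 0.1, -1.4]
opening: 0.06
```

```bash
python3 v.py pics/b9.png
```

```text
tq tool [-0.07423452  0.00136533  0.00960945]
15.35 0.060030119055767064 [ 0.56520403  0.10682657 -1.40407208] [ 0.55722915 -0.00370968  0.15562576]
```

View pics/b9.png

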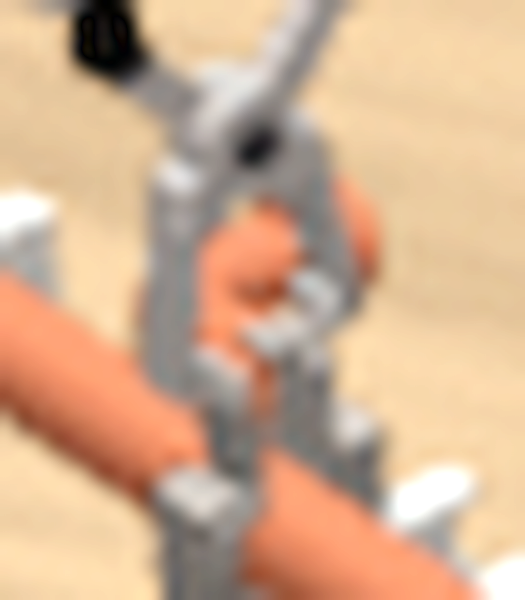

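Shifting +2.5 mm freed it: the force is back to the tool weight only, 1.4 mm lower. Descending.

apply_moves:
  rows:
    - [0,0,0.15,0,0,0]
    - [0,0,0.3,0,0,0]
    - [0,0,0.45,0,0,0]
    - [0,0,0.6,0,0,0]
    - [0,0,0.6,0,0,0]

```text
t: 15.9
tool_pos: [0.5573, -0.0037, 0.1496]
tool_rot: [-2.573, -1.802, -0.004]
contact_force: [0.5, -0.7, -1.6]
opening: 0.0598
```

```bash
python3 v.py pics/b10.png
```

```text
tq tool [-0.18467829 -0.01831912 -0.04210269]
15.9 0.05984712307926589 [ 0.50285474 -0.69340423 -1.63830654] [ 0.55725657 -0.00368857  0.14957965]
```

View pics/b10.png

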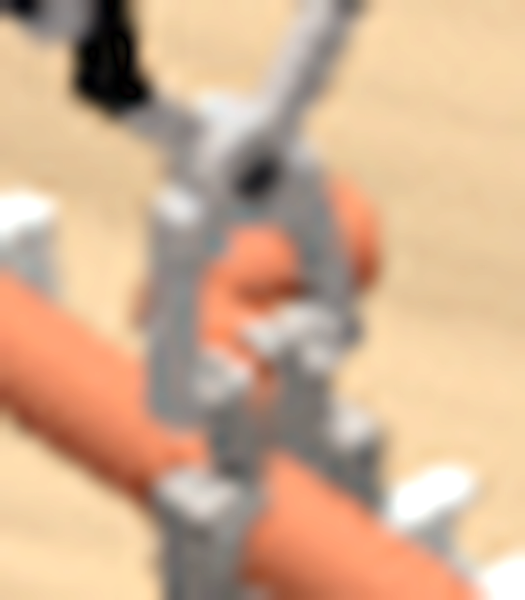

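The jaws are astride: the left jaw is outside the left ear with its bottom at (180,418), and the right jaw is behind the right ear. There is no force. Continue.

apply_moves:
  rows:
    - [0,0,0.2,0,0,0]
    - [0,0,0.4,0,0,0]
    - [0,0,0.6,0,0,0]
    - [0,0,0.75,0,0,0]
    - [0,0,0.8,0,0,0]
    - [0,0,0.8,0,0,0]

```text
t: 16.55
tool_pos: [0.5571, -0.0036, 0.1414]
tool_rot: [-2.572, -1.802, -0.003]
contact_force: [0.8, -0.2, -2.8]
opening: 0.06
```

```bash
python3 v.py pics/b11.png
```

```text
tq tool [-0.04705871  0.01284633  0.01759824]
16.55 0.060041237656730785 [ 0.81958188 -0.16377631 -2.8275235 ] [ 0.55705193 -0.00359729  0.14137884]
```

View pics/b11.png

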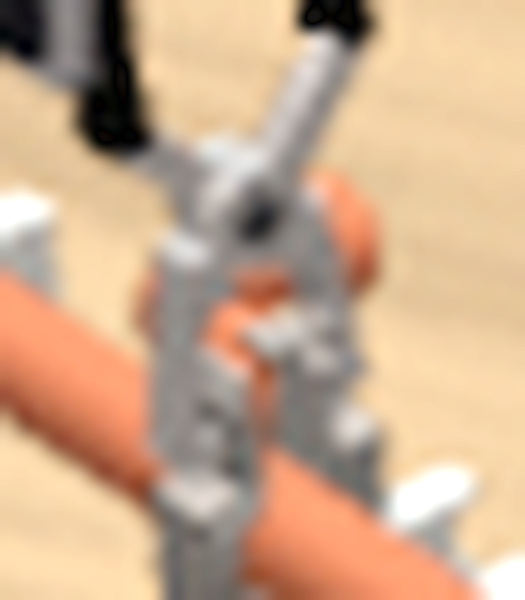

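apply_moves:
  rows:
    - [0,0,0.1,0,0,0]
    - [0,0,0.2,0,0,0]
    - [0,0,0.3,0,0,0]
    - [0,0,0.3,0,0,0]

```text
t: 17.0
tool_pos: [0.5572, -0.0035, 0.1392]
tool_rot: [-2.572, -1.802, -0.004]
contact_force: [-2.5, 1.0, 2.5]
opening: 0.0602
```

```bash
python3 v.py pics/b12.png
```

```text
tq tool [ 0.46635946 -0.04708673 -0.00593829]
17.0 0.06015002590970862 [-2.45748873  0.97080541  2.46405433] [ 0.5572343  -0.00352422  0.13915003]
```

View pics/b12.png

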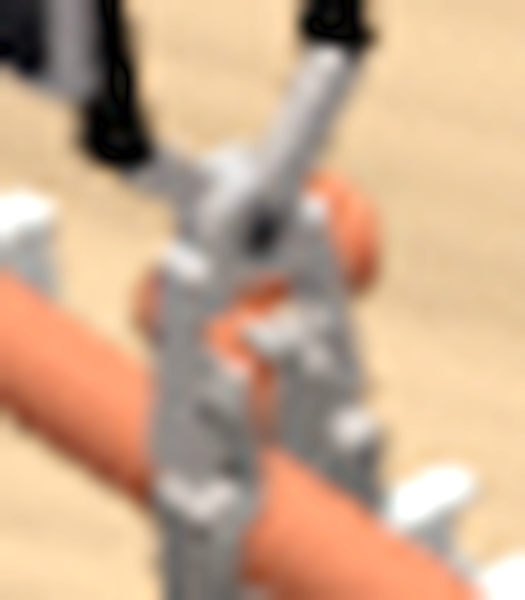

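Now the tips touch near the ledges: Fz +2.5 N, side force −2.6 N. I ease sideways by 1 mm and up a little.

apply_moves:
  rows:
    - [0,-0.05,0,0,0,0]
    - [0,-0.1,-0.03,0,0,0]
    - [0,-0.1,-0.05,0,0,0]
    - [0,-0.1,-0.05,0,0,0]
    - [0,-0.1,-0.05,0,0,0]

```text
t: 17.55
tool_pos: [0.5563, -0.0032, 0.1394]
tool_rot: [-2.573, -1.802, -0.004]
contact_force: [1.1, -0.2, -1.8]
opening: 0.0598
```

```bash
python3 v.py pics/b13.png
```

```text
tq tool [-0.23410751 -0.01711338 -0.00602635]
17.55 0.05979558467805649 [ 1.06634605 -0.18453346 -1.76072134] [ 0.55630622 -0.00323366  0.13942946]
```

View pics/b13.png

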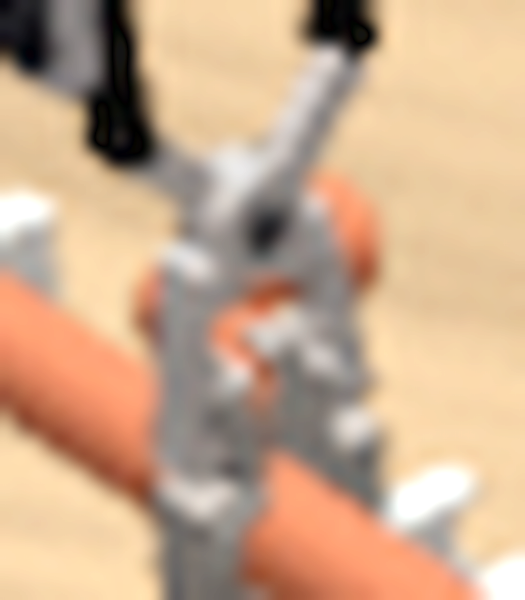

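apply_moves:
  rows:
    - [0,0,0.1,0,0,0]
    - [0,0,0.2,0,0,0]
    - [0,0,0.2,0,0,0]
    - [0,0,0.2,0,0,0]

```text
t: 18.0
tool_pos: [0.5568, -0.0031, 0.1389]
tool_rot: [-2.573, -1.802, -0.005]
contact_force: [-2.1, 0.8, 4.7]
opening: 0.0601
```

```bash
python3 v.py pics/b14.png
```

```text
tq tool [ 0.33284877 -0.01751477 -0.00483337]
18.0 0.060053600540063 [-2.10985296  0.77952477  4.67787994] [ 0.55676833 -0.00313846  0.1389326 ]
```

Firm vertical stop at TCP z = 0.139, so the jaws are on the ledges. I back off 1.5 mm and close in steps, yielding upward.

apply_moves:
  rows:
    - [0,-0.04,-0.1,0,0,0]
    - [0,-0.04,-0.15,0,0,0]
    - [0,-0.04,-0.15,0,0,0]

```text
t: 18.35
tool_pos: [0.5563, -0.003, 0.14]
tool_rot: [-2.573, -1.802, -0.005]
contact_force: [1.4, -0.1, -1.9]
opening: 0.0601
```

apply_moves:
  rows:
    - [0,0,-0.05,0,0,0]
    - [0,0,-0.1,0,0,0]
    - [0,0,-0.1,0,0,0]
    - [0,0,-0.1,0,0,0]
  grip: 0.35
  squeeze: 22

```text
t: 18.75
tool_pos: [0.5562, -0.003, 0.141]
tool_rot: [-2.573, -1.802, -0.005]
contact_force: [-0.2, 1.2, 2.3]
opening: 0.0555
```

```bash
python3 v.py pics/b15.png
```

```text
tq tool [0.21657873 0.00656115 0.03528222]
18.75 0.05553188974952565 [-0.23067808  1.21877198  2.3158687 ] [ 0.55616913 -0.00298621  0.14104733]
```

View pics/b15.png

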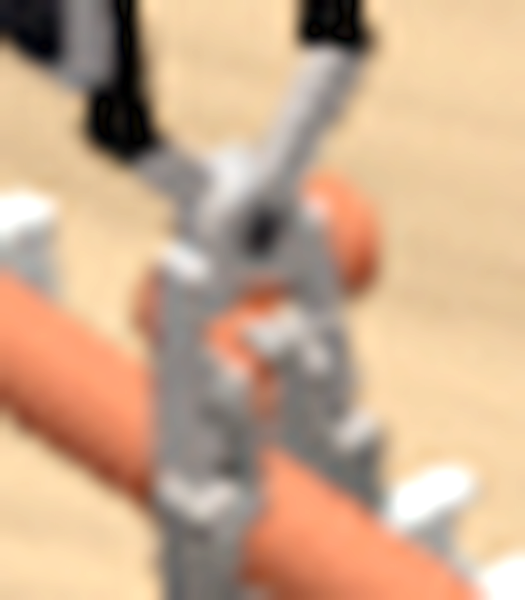

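apply_moves:
  rows:
    - [0,0,-0.12,0,0,0]
    - [0,0,-0.2,0,0,0]
    - [0,0,-0.25,0,0,0]
    - [0,0,-0.25,0,0,0]
  grip: 0.4

```text
t: 19.2
tool_pos: [0.5557, -0.0029, 0.1428]
tool_rot: [-2.572, -1.801, -0.003]
contact_force: [-1.2, 1.0, -0.2]
opening: 0.0512
```

```bash
python3 v.py pics/b16.png
```

```text
tq tool [0.21590756 0.04115098 0.00577441]
19.2 0.05118026091238025 [-1.1574771   1.04770552 -0.18950827] [ 0.55568498 -0.00292403  0.14280525]
```

View pics/b16.png

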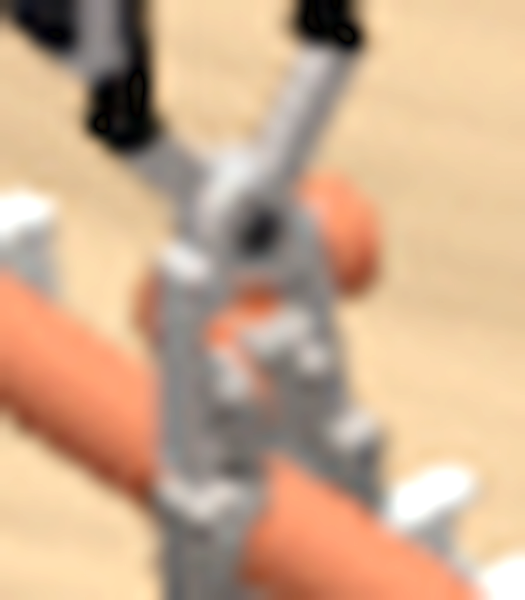

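The ears are closing in, with low vertical force. Continue.

apply_moves:
  rows:
    - [0,0,-0.1,0,0,0]
    - [0,0,-0.18,0,0,0]
    - [0,0,-0.2,0,0,0]
    - [0,0,-0.2,0,0,0]
  grip: 0.44

```text
t: 19.65
tool_pos: [0.5552, -0.0029, 0.1442]
tool_rot: [-2.571, -1.801, -0.002]
contact_force: [-1.4, 1.0, -2.0]
opening: 0.048
```

```bash
python3 v.py pics/b17.png
```

```text
tq tool [ 0.53950862 -0.00783172  0.00934355]
19.65 0.04803133145898471 [-1.40423499  1.0458984  -2.03834293] [ 0.55523811 -0.00286067  0.14423318]
```

apply_moves:
  rows:
    - [0,0,-0.05,0,0,0]
    - [0,0,-0.1,0,0,0]
    - [0,0,-0.12,0,0,0]
    - [0,0,-0.12,0,0,0]
  grip: 0.47

```text
t: 20.1
tool_pos: [0.5552, -0.0029, 0.1452]
tool_rot: [-2.571, -1.801, -0.002]
contact_force: [-1.7, 0.4, -2.4]
opening: 0.0455
```

```bash
python3 v.py pics/b18.png
```

```text
tq tool [ 0.31304682 -0.00367498 -0.02534998]
20.1 0.04545541738303087 [-1.66870724  0.35353544 -2.36966721] [ 0.55521409 -0.00286703  0.14521304]
```

View pics/b18.png

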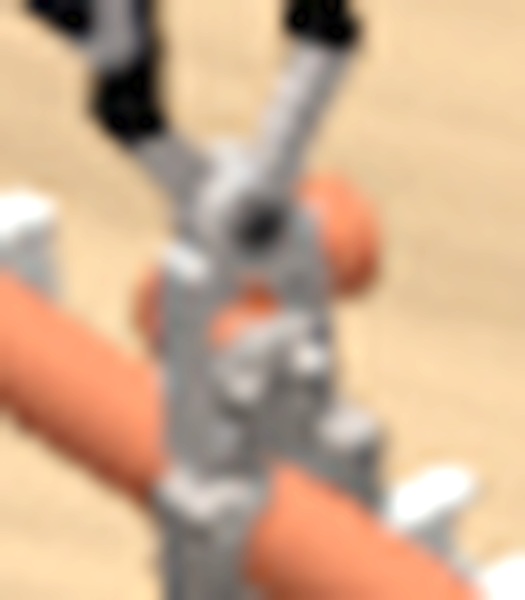

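apply_moves:
  rows:
    - [0,0,-0.03,0,0,0]
    - [0,0,-0.08,0,0,0]
    - [0,0,-0.1,0,0,0]
    - [0,0,-0.1,0,0,0]
  grip: 0.495

```text
t: 20.55
tool_pos: [0.5551, -0.0029, 0.1458]
tool_rot: [-2.571, -1.801, -0.002]
contact_force: [-0.8, 1.0, -4.2]
opening: 0.0446
```

```bash
python3 v.py pics/b19.png
```

```text
tq tool [0.11121927 0.01511911 0.00847731]
20.55 0.0445798774313424 [-0.81680886  1.00860884 -4.1836794 ] [ 0.55512865 -0.00290586  0.14583721]
```

View pics/b19.png

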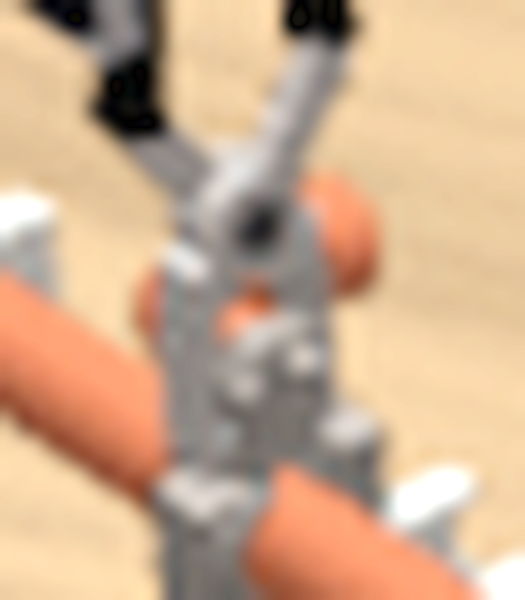

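It stalls at 22 N, with opening 44.6 against the commanded 43.1 mm. I raise the squeeze slightly.

apply_moves:
  rows:
    - [0,0,0,0,0,0]
    - [0,0,0,0,0,0]
    - [0,0,0,0,0,0]
    - [0,0,0,0,0,0]
  grip: 0.5
  squeeze: 24

```text
t: 21.0
tool_pos: [0.5557, -0.003, 0.1467]
tool_rot: [-2.572, -1.801, -0.003]
contact_force: [-0.4, 0.9, 3.4]
opening: 0.0427
```

apply_moves:
  rows:
    - [0,0,0,0,0,0]
    - [0,0,0,0,0,0]
    - [0,0,0,0,0,0]
  grip: 0.505
  squeeze: 25

```text
t: 21.3
tool_pos: [0.5557, -0.003, 0.1469]
tool_rot: [-2.572, -1.802, -0.003]
contact_force: [-2.2, 0.6, 1.8]
opening: 0.0425
```

```bash
python3 v.py pics/b20.png
```

```text
tq tool [ 0.40730112 -0.02683308  0.01931421]
21.3 0.04245244284701556 [-2.15887041  0.60856136  1.81809195] [ 0.55573679 -0.00296343  0.14691596]
```

View pics/b20.png

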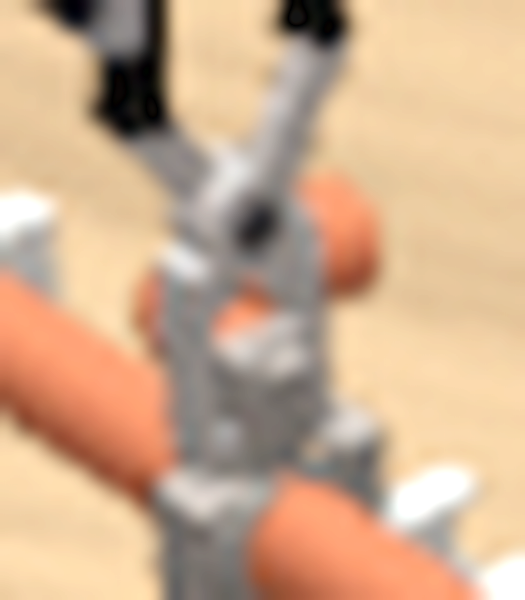

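The ears appear together in one top face at (265,350), and the jaws follow the command freely again, so it has clicked. I open the jaws to see whether the ears stay.

apply_moves:
  rows:
    - [0,0,0,0,0,0]
    - [0,0,0.05,0,0,0]
    - [0,0,0.1,0,0,0]
    - [0,0,0.1,0,0,0]
    - [0,0,0.1,0,0,0]
  grip: 0.36

```text
t: 21.85
tool_pos: [0.5557, -0.003, 0.1457]
tool_rot: [-2.572, -1.801, -0.003]
contact_force: [-0.1, -0.5, -2.4]
opening: 0.055
```

```bash
python3 v.py pics/b21.png
```

```text
tq tool [ 0.03291461 -0.05811422  0.01058253]
21.85 0.05495080044927521 [-0.14868202 -0.50992935 -2.35616483] [ 0.55566824 -0.00296011  0.14568316]
```

View pics/b21.png

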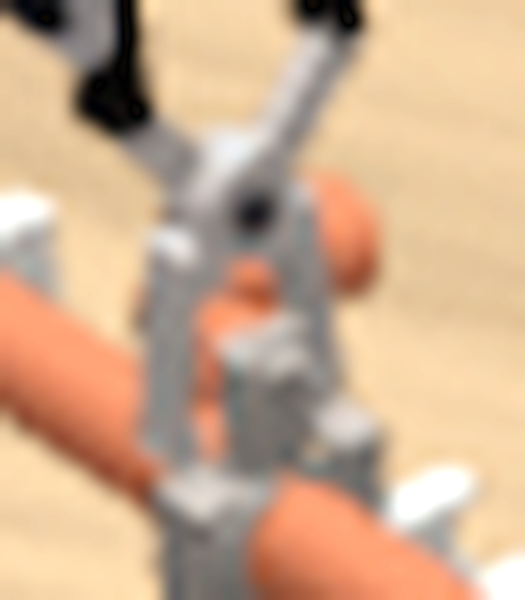

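Click confirmed: the ears stay together with the jaws open. I lift the pliers clear.

apply_moves:
  rows:
    - [0,0,-0.2,0,0,0]
    - [0,0,-0.7,0,0,0]
    - [0,0,-1.4,0,0,0]
    - [0,0,-2.4,0,0,0]
    - [0,0,-3.6,0,0,0]
    - [0,0,-5,0,0,0]
    - [0,0,-6.5,0,0,0]
    - [0,0,-8,0,0,0]
    - [0,0,-9,0,0,0]
    - [0,0,-9.5,0,0,0]
    - [0,0,-9.5,0,0,0]
  grip: 0.32

```text
t: 23.0
tool_pos: [0.556, -0.0033, 0.2418]
tool_rot: [-2.573, -1.802, -0.005]
contact_force: [0.3, -0.5, -2.4]
opening: 0.058
```

```bash
python3 -c "
from h import *
o=ctrl.get_obs();S=cam('scene')
print(need([.5215,.2429,.24],-20.2),o['opening'],o['contact_force'],o['tool_pos'])
cv2.imwrite('pics/c2.png',cv2.resize(S[0][90:220,195:295],None,fx=4.5,fy=4.5,interpolation=cv2.INTER_CUBIC))"
```

```text
(array([ 21.962, -11.615,   0.14 ]), array([ 0.   , -0.03 ,  0.043])) 0.0579543732218171 [ 0.34060549 -0.47561153 -2.39232688] [ 0.55602071 -0.00327052  0.24183509]
```

View pics/c2.png

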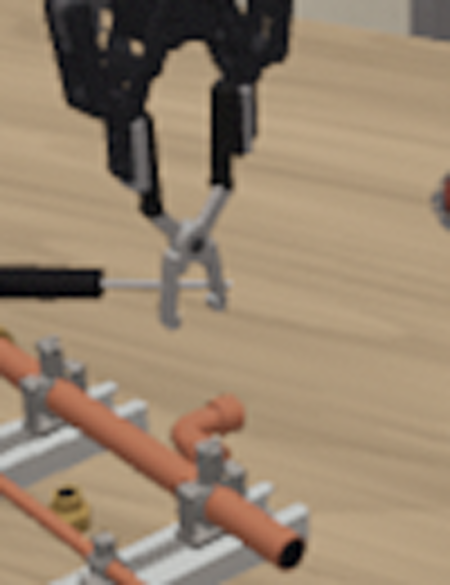

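The clip looks exactly like the other shut clip. I carry the pliers back to above the pocket.

apply_moves:
  rows:
    - [0.5,-0.3,0,0,0,0]
    - [1.7,-0.9,0,0,0,0]
    - [3.5,-1.8,0,0,0,0]
    - [6,-3.2,0,0,0,0]
    - [9,-4.7,0,0,0,0]
    - [12,-6.3,0,0,0,0.04]
    - [15,-7.9,0,0,0,0.04]
    - [17.7,-9.3,0,0,0,0.04]
    - [19.8,-10.4,0,0,0,0.04]
    - [21.2,-11.1,0.3,0,0,0.04]
    - [21.9,-11.6,0.8,0,0,0.04]
    - [21.96,-11.6,2,0,0,0.04]
    - [21.96,-11.6,3.5,0,0,0.04]
    - [21.96,-11.6,4.8,0,0,0.04]
    - [21.96,-11.6,5.5,0,0,0.04]
    - [21.96,-11.6,5.8,0,0,0.04]
    - [21.96,-11.6,6,0,0,0.04]
    - [21.96,-11.6,6,0,0,0.04]
    - [21.96,-11.6,6,0,0,0.04]

```text
t: 24.95
tool_pos: [0.5221, 0.243, 0.1822]
tool_rot: [-2.575, -1.797, -0.005]
contact_force: [0.6, -0.6, -2.0]
opening: 0.0582
```

```bash
cat > w.py <<'E'
from h import *
import sys
o=ctrl.get_obs();S=cam('scene')
print(o['t'],need([.5215,.2429,.089],-20.2),o['opening'],o['contact_force'],o['tool_pos'])
b=cv2.resize(S[0][165:225,305:375],None,fx=10,fy=10,interpolation=cv2.INTER_LANCZOS4)
cv2.imwrite(sys.argv[1],cv2.convertScaleAbs(b,alpha=1.4,beta=-10))
E
python3 w.py pics/d1.png
```

```text
24.95 (array([-0.069, -0.064,  9.321]), array([ 0.013, -0.039,  0.003])) 0.05816372131615163 [ 0.62424294 -0.5817604  -1.95543793] [0.52213805 0.24301904 0.18216186]
```

View pics/d1.png

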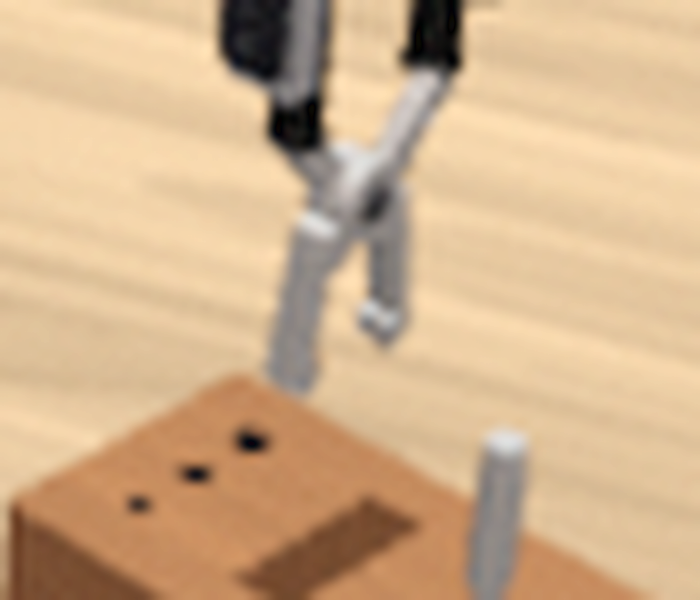

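```bash
python3 -c "
from h import *
S=cam('scene');g=lambda U,V:((U+.5)/10-.5+305,(V+.5)/10-.5+165)
x=np.array([.9385,-.345]);y=np.array([.345,.9385]);c0=np.array([.5175,.243])
def pr(n,z,U,V):
  d=plane(S,*g(U,V),z)[:2]-c0; print(n,np.round([d@x*1e3,d@y*1e3],1))
for n,a in [('p far -x',(370,495)),('p near -x',(423,525)),('p far +x',(238,580))]: pr(n,.045,*a)
for n,a in [('jaw mid',(338,357)),('L far-out',(270,378)),('L near-out',(295,393)),('L near-in',(316,388)),('R far-in',(358,325)),('R near-in',(383,345)),('R near-out',(408,335))]: pr(n,.101,*a)
print('tcp',[(np.array([.5221,.243])-c0)@k*1e3 for k in(x,y)])
for z in (.045,.101): print(proj(S,[*c0,z]))
"
```

```text
p far -x [-25.9  -6.4]
p near -x [-25.9   9.8]
p far +x [23.1 -4.9]
jaw mid [1.2 0.5]
L far-out [19.1 -4.2]
L near-out [19.5  3.5]
L near-in [14.4  5.3]
R far-in [-12.4  -5.1]
R near-in [-10.2   4.1]
R near-out [-17.7   5.3]
tcp [np.float64(4.317100000000046), np.float64(1.5870000000000166)]
[336.49229729 219.54887555]
[338.53092145 199.97198213]
```

Pocket centre and jaw mid, measured in the same view, differ by −2.2 mm in x and +1.8 mm in y. I correct this and go down to just above the mouth.

apply_moves:
  rows:
    - [0.1,-0.1,0.3,0,0,0]
    - [0.16,-0.2,1,0,0,0]
    - [0.16,-0.2,2,0,0,0]
    - [0.16,-0.2,3,0,0,0]
    - [0.16,-0.2,4,0,0,0]
    - [0.16,-0.2,4.6,0,0,0]
    - [0.16,-0.2,4.8,0,0,0]
    - [0.16,-0.2,4.8,0,0,0]
    - [0.16,-0.2,4.8,0,0,0]

```text
t: 25.95
tool_pos: [0.5212, 0.2455, 0.1346]
tool_rot: [-2.576, -1.797, -0.007]
contact_force: [-0.8, 0.1, -1.8]
opening: 0.058
```

```bash
sed -i 's/165:225,305:375/180:240,305:375/' w.py; python3 w.py pics/d2.png
```

```text
25.95 (array([-0.259,  0.1  ,  4.583]), array([ 0.023, -0.047,  0.003])) 0.0579885861301111 [-0.80624357  0.07098845 -1.81396899] [0.52122793 0.24548106 0.13463051]
```

View pics/d2.png

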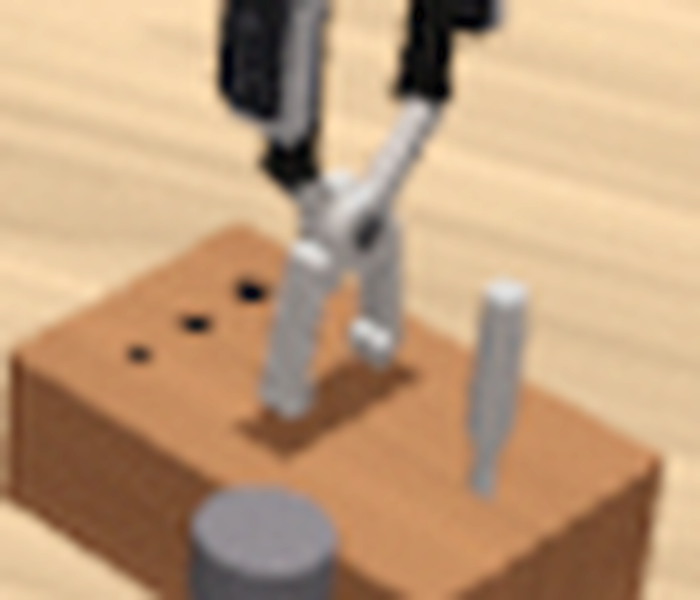

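The jaws hang over the pocket: tips at (285,410) and (375,362), pocket mid at (328,405). Lowering in.

apply_moves:
  rows:
    - [0,0,0.3,0,0,0]
    - [0,0,0.7,0,0,0]
    - [0,0,1.1,0,0,0]
    - [0,0,1.5,0,0,0]
    - [0,0,1.8,0,0,0]
    - [0,0,1.8,0,0,0]

```text
t: 26.6
tool_pos: [0.5209, 0.2454, 0.1159]
tool_rot: [-2.575, -1.797, -0.005]
contact_force: [0.1, -0.5, -1.9]
opening: 0.0582
```

```bash
python3 w.py pics/d3.png
```

```text
26.6 (array([-0.239,  0.125,  2.733]), array([ 0.015, -0.041,  0.004])) 0.0581662873705488 [ 0.06547817 -0.49960696 -1.93906479] [0.52087342 0.24541386 0.1159215 ]
```

View pics/d3.png

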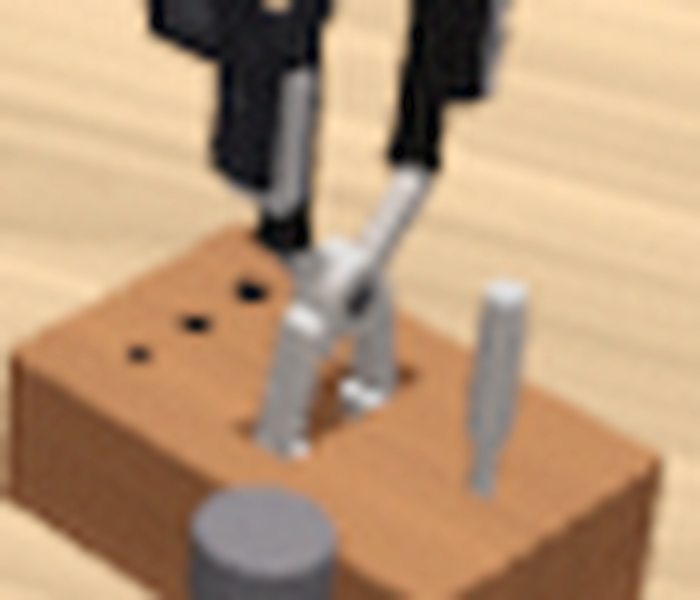

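apply_moves:
  rows:
    - [0,0,0.3,0,0,0]
    - [0,0,0.7,0,0,0]
    - [0,0,1.1,0,0,0]
    - [0,0,1.5,0,0,0]
    - [0,0,1.8,0,0,0]
    - [0,0,2.1,0,0,0]
    - [0,0,2.3,0,0,0]
    - [0,0,2.3,0,0,0]

```text
t: 27.45
tool_pos: [0.521, 0.2455, 0.093]
tool_rot: [-2.575, -1.797, -0.005]
contact_force: [-0.7, -0.0, -1.5]
opening: 0.0577
```

```bash
python3 w.py pics/d4.png
```

```text
27.45 (array([-0.237,  0.126,  0.423]), array([ 0.013, -0.04 ,  0.004])) 0.05772372095810804 [-0.72960922 -0.01414514 -1.4942499 ] [0.52097066 0.24549899 0.09295702]
```

View pics/d4.png

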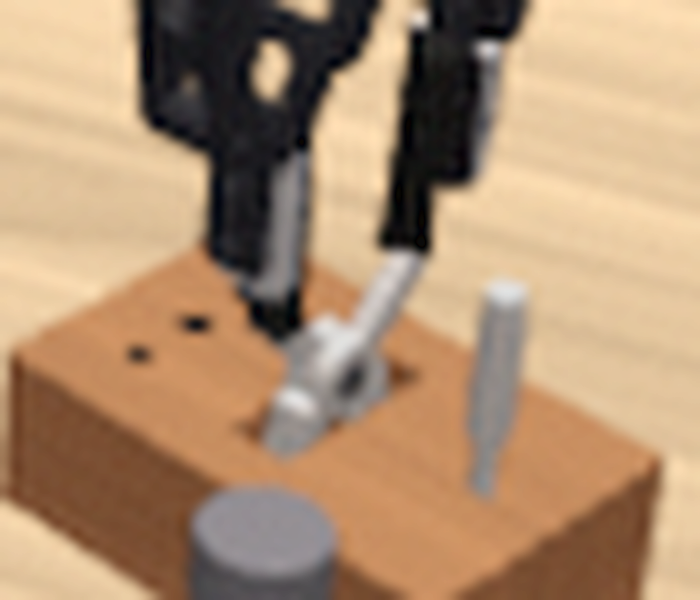

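apply_moves:
  rows:
    - [0,0,0.15,0,0,0]
    - [0,0,0.3,0,0,0]
    - [0,0,0.45,0,0,0]
    - [0,0,0.45,0,0,0]

```text
t: 27.9
tool_pos: [0.5216, 0.2459, 0.0895]
tool_rot: [-2.575, -1.797, -0.007]
contact_force: [-1.9, 0.7, 1.9]
opening: 0.0583
```

```bash
python3 w.py pics/d5.png
```

```text
27.9 (array([-0.276,  0.101,  0.047]), array([ 0.02 , -0.049,  0.004])) 0.05829017622305993 [-1.90890436  0.65972498  1.87331331] [0.52156021 0.24586328 0.08950846]
```

Floor contact. I release the pliers.

apply_moves:
  rows:
    - [0,0,0,0,0,0]
    - [0,0,0,0,0,0]
    - [0,0,0,0,0,0]
    - [0,0,0,0,0,0]
  grip: 0.2

```text
t: 28.35
tool_pos: [0.5212, 0.2457, 0.0891]
tool_rot: [-2.575, -1.797, -0.006]
contact_force: [0.3, -0.6, -2.6]
opening: 0.0681
```

apply_moves:
  rows:
    - [0,0,0,0,0,0]
    - [0,0,0,0,0,0]
    - [0,0,0,0,0,0]
    - [0,0,0,0,0,0]
    - [0,0,0,0,0,0]
  grip: 0

```text
t: 28.85
tool_pos: [0.5214, 0.2458, 0.0892]
tool_rot: [-2.575, -1.797, -0.006]
contact_force: [-0.0, -0.1, 0.2]
opening: 0.0855
```

```bash
sed -i 's/180:240,305:375/165:235,300:370/' w.py; python3 w.py pics/d6.png
```

```text
28.85 (array([-0.257,  0.115,  0.013]), array([ 0.016, -0.045,  0.003])) 0.08551074365253052 [-0.01799971 -0.05189124  0.15984012] [0.52135087 0.24575066 0.08922133]
```

View pics/d6.png

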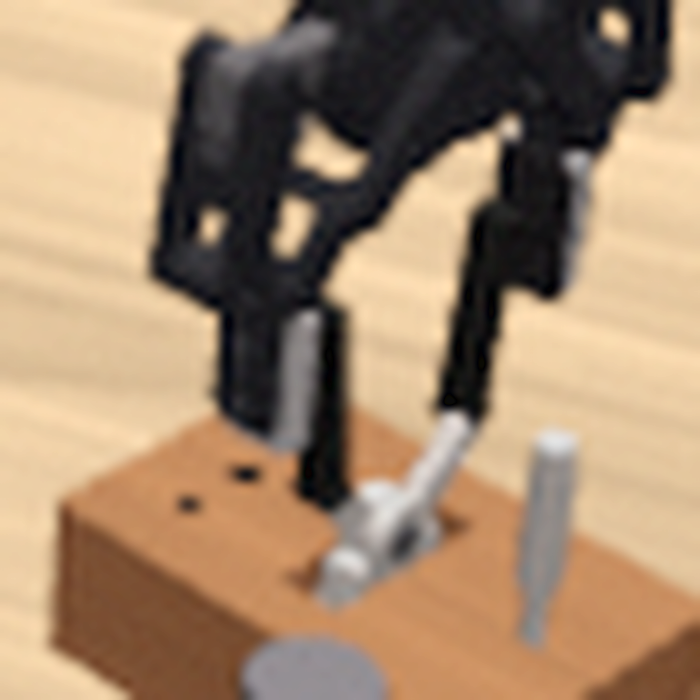

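Released, with force at zero and the pliers standing. I withdraw straight up, slowly at first.

apply_moves:
  rows:
    - [0,0,-0.3,0,0,0]
    - [0,0,-0.9,0,0,0]
    - [0,0,-1.8,0,0,0]
    - [0,0,-3,0,0,0]
    - [0,0,-4.5,0,0,0]
    - [0,0,-6,0,0,0]
    - [0,0,-8,0,0,0]
    - [0,0,-10,0,0,0]
    - [0,0,-12,0,0,0]
    - [0,0,-13.5,0,0,0]
    - [0,0,-14,0,0,0]
    - [0,0,-14,0,0,0]

```text
t: 30.1
tool_pos: [0.5214, 0.2454, 0.2305]
tool_rot: [-2.576, -1.797, -0.009]
contact_force: [0.0, 0.5, 0.2]
opening: 0.0854
```

```bash
python3 w.py pics/d7.png; python3 -c "
from h import *
S=cam('scene');cv2.imwrite('pics/d8.png',cv2.resize(S[0],(800,600)))
cv2.imwrite('pics/d9.png',cv2.resize(S[0][150:240,155:275],None,fx=6.5,fy=6.5,interpolation=cv2.INTER_CUBIC))"
```

```text
30.1 (array([-0.252,  0.123, 14.009]), array([ 0.015, -0.045,  0.003])) 0.08535608441006606 [0.03265455 0.4548813  0.19757975] [0.52140784 0.24543556 0.23046178]
```

View pics/d7.png

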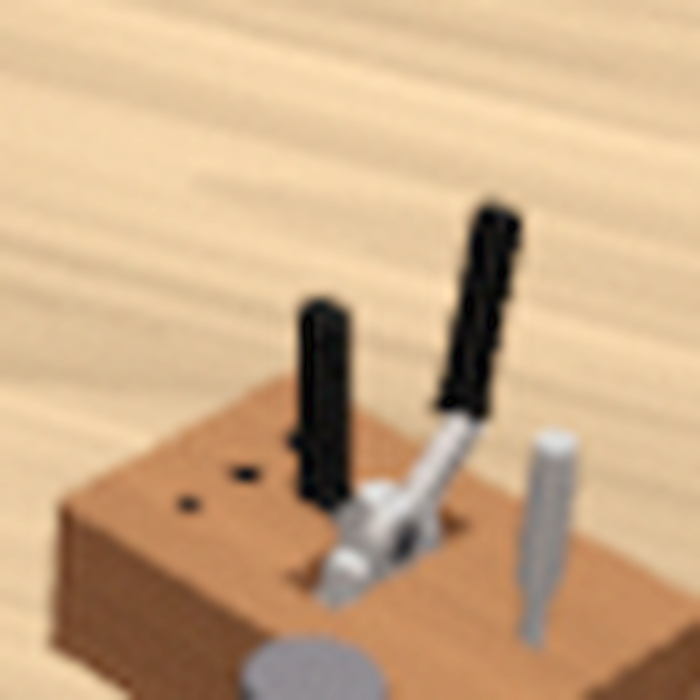

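View pics/d9.png

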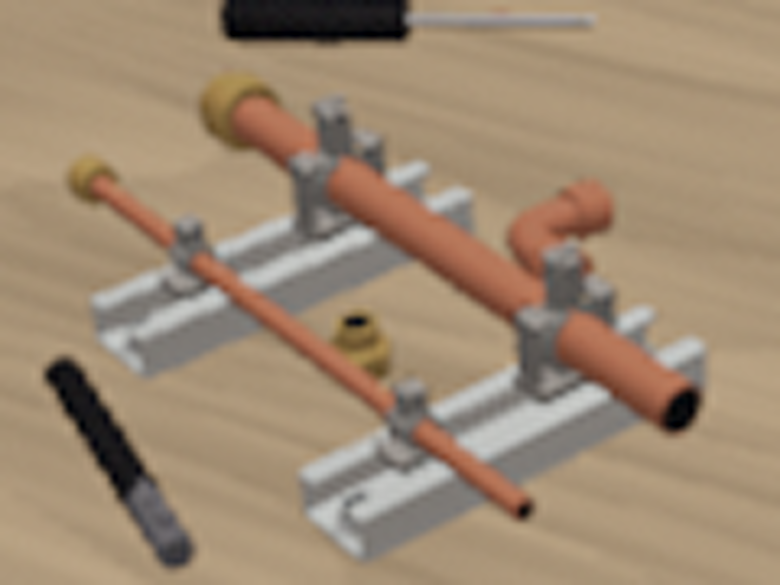

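View pics/d8.png

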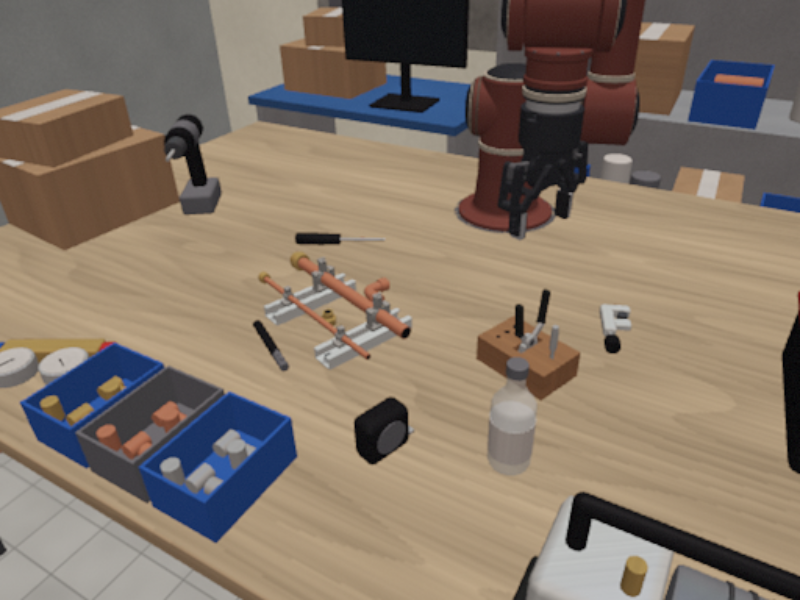

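Both handles are within 1 px of where they started (left handle top (332.2,195.5) against (332.0,195.3)). The clip is shut and the bystanders are unchanged. Handing in.

```bash
python3 -c "
from station import ctrl
print(ctrl.finish_job())"
```

```text
the job is handed in; nothing more can be done
None
```

I closed the open clip with the pliers, stood them back in their pocket, and handed the job in at about 30 s of the 64 s limit. No verdict was reported.

**What I did:** I lowered the jaws astride the ears until they stopped firmly on the ledges. I then closed in small steps, moving up as the tips sank. It stalled at a 22 N squeeze and clicked shut at 24 N. One more small step to 25 N followed before I opened the jaws.

**Last checks:**
- **Clip:** the ears stayed together after the jaws opened, and it now looks the same as the other shut clip.
- **Pliers:** the one handle top I measured is within 1 px of where it started.
- **Robot:** the gripper is clear above the block, and the contact force is about zero.
- **Bystanders:** they look unmoved in the picture; I did not measure them.

**What disagreed:**
- **Clip position:** the two camera views differed by 2–3 mm across the pipe. Two descents put a jaw on an ear tip, with about 10 N on the tool each time, and a third touched lightly. The pliers slid up about 4 mm in the grip, and I found the right spot by small side steps under light load.
- **Wrist moment:** its readings were too noisy to tell which jaw was touching.
- **Crush force:** I could not measure the contact force on the clip directly. From the squeeze and the lever ratio I put the peak at about 45–50 N, under the 60 N limit.

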